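Pull down the kiln hatch with the hook pole

TASK

Open the small burnout kiln without putting a hand or arm on it: take the hook pole from its wooden rest, slip its hook sideways through the brass ring above the hatch and gently pull the hatch down until it is fully open at its stop. Then unhook and lay the pole back in both notches of its rest the way it lay, with the hatch left open and everything else left where it is. The ring's height is not known exactly, so feel for it and do not force anything: the ring and hatch bear 15 N at most.

Things in the scene. Friction and masses are not known exactly. Their poses are not given: they have to be found in the camera images.
- kiln: Fixed bench-top kiln, steel chamber on a grey control base, 130 deep (x) x 180 wide (y) x 210 high. Origin: centre of its underside; z up; its front with the hatch looks along its -x. Hatch: panel 170 wide x 106 high, hinged at its lower edge; the hinge axis runs along y at x = -74, z = 105 mm in the kiln frame. Place and yaw vary.
- hatch (a joint): Opening angle of the hatch, rad: 0 = upright and shut, growing as its top tips outward (kiln's -x) and down, 1.5 = fully open, almost level, at its stop. Starts 0 to 0.10 ajar. Stiff hinge (about 0.45 N m of friction): it stays where it is left and needs only some 2 to 5 N at the ring.
- stem_foot (a point): Point in the hatch's mid-plane, mid-width, 130 mm from the hinge axis; turns with the hatch (axes: x inward, y along the hinge, z from hinge to top edge). The brass ring's centre lies 0 to 60 mm above it along z, differently each time and NOT measured: look or feel for it, e.g. lower the hook softly onto the ring's top. Ring: in the x-z plane, hole (along y) 14.5, outside 25, bar 5 mm thick.
- stem_collar (a point): Top of the 16 mm wide brass collar on the hatch's top edge, 114 mm from the hinge axis; the ring's tight 6 mm thick stem comes out of it along z. The stem does not slip under the forces allowed.
- hook_pole: Loose hook pole, about 0.12 kg. Origin: on its axis where it is gripped, between the rest's posts; x along the pole to the hook, z up as it lies in the rest. Wooden handle 18 x 18 square from x = -85 to +60, then a steel shank 8 thick to x = 150, where a straight pin 6 thick (the hook) turns off square along +y, ending at y = 43 mm. It lies level with the pin level.
- hook (a point): Middle of the hook's pin: at (150, 20, 0) mm in the pole's frame; same axes as the pole.
- pole_rest: Fixed wooden rest, base 165 x 60 x 8. Origin: underside; x along the pole towards the hook, z up. Two posts 12 thick at x = +48 and x = -70, each with an upright notch 24 wide with flared mouth, floor at z = 36, tips at z = 61. The pole lies in both notches with its origin at (0, 0, 45) mm and its x along the rest's x. Place and yaw vary. The desk lamp hangs low over the tray to its left.
- tape: Bystander: loose roll of tan tape, 73 across, 18 high; origin at the centre of its underside.
- flux_jar: Bystander: loose amber jar with black cap, 43 across, 55 high; origin at the centre of its underside.
- wax_tube: Bystander: loose upright blue wax tube, 28 across, 60 high; origin at the centre of its underside.
- green_ring: Bystander: loose green wax ring, 24 x 28 x 8; origin at the centre of its underside.

How it is judged:
By the outcome, as a careful person would: the job done as asked, in the order asked, and still so for the second after the job is handed in, with the robot touching nothing.
It also fails if it takes over 72 s, if anything falls off the work surface, if the arm or the gripper's body presses on something with over 40 N, if the wrist force passes 120 N, or if a joint passes its speed limit or range.

ROBOT

A 7-joint arm with a two-finger parallel gripper is mounted at the origin on a cart in front of the work surface, level with it; the furniture and walls round the work are solid. World frame = base frame: x ahead of the robot, y to its left, z up, the work surface at z = 0. Lengths are in mm, angles in rad, forces in N, time in s.
With the tool pointing down it reaches from about 425 to 925 mm from the base axis. Payload 6.8 kg.
Tool frame: the origin (TCP) lies on the centre line of the jaws, within the pads' length; the fingertips stand 11 mm ahead of it and the grasp point (between the pads) lies 8 mm behind it; x points along the fingers, y is the direction in which the jaws open and shut, and the axes are right-handed (so a half turn about x gives the same grasp; the last joint's range is limited). The gripper opens to 88 mm and grips with 3 to 60 N. Pads are 20 mm wide; open, the fingers measure 115 mm over their backs; the gripper's body (75 mm by 178 mm) begins 61 mm behind the grasp point.
Start: joints at [-1.433, 0.477, 0.022, 1.555, -0.011, 1.109, -0.083], TCP at [164.244, 654.73, 233.664] pointing down, gripper open.
Joint ranges: [-2.96, 2.96], [-0.34, 2.1], [-1.41, 1.46], [0.24, 2.44], [-1.37, 4.51], [0.17, 1.92], [-2.96, 2.96]. Speed limits (rad/s): [2.39, 2.39, 3.14, 3.14, 3.14, 3.14, 3.14].

INTERFACE

Orientations are given as a unit quaternion [w, x, y, z].
In Python, from station import observe, snapshot, sign_off gives the robot as it stands.
- The arm moves only by the tool play_rows, never from a script. Its argument "plan" is a list of rows, each a list of 3 entries, a list of its own where there are three numbers: the turn, a rotation vector about the world's x, y, z in units of 180 degrees (1.0 is 180 degrees), then the shift along the world's x, y, z in units of 0.5 m (1.0 is 0.5 m), then the opening, from -1 (shut) to 1 (fully open). In form: [[[rx, ry, rz], [tx, ty, tz], fingers], ...]. A call has 1 to 5 rows; each row shifts and turns the pose as measured when the row begins; what a row does not reach is not made up. A row lasts 1/10 s, in which the tool goes at most 50 mm and 8.59 degrees, less where a joint would pass 70% of its speed; a pose out of reach is approached as far as the arm can. A call with a number of a shift or a turn outside -1 to 1 is refused whole. A call with a gripper value outside its range is refused whole. The fingers move at their own pace and stop on an object; "newtons" is the grip in N (left out, the last holds). Time passes only in rows, so rows that do not move let the fingers close. It gives the time, the measured TCP pose, the force and the opening at its end, in the units of the state.
- observe(): the state, without advancing time (a new reading comes with each control period).
- snapshot(name): name is "side" or "top" or "wrist"; returns a dict with "frame" (384x512x3 uint8, red, green, blue), "fovy" (degrees; the focal length in pixels is half the picture's height over the tangent of half this angle, whatever the lens; pixels are square), "cx", "cy" (the principal point, pixels), "rvec" (rotation vector, rad) and "tvec" (3), from world to camera coordinates, as OpenCV has them. Camera axes: x right, y down, z forward; pixel columns grow to the right and rows downward; lengths in mm; the calibration is good to about 2 mm. A picture is of the moment at which its call begins. There is no depth.
- sign_off(): hands the job in, once; it reports no verdict.
The state is a dict: "time_s": time; "q": joint angles; "dq": joint speeds; "joint_efforts": joint torques, N m; "eef_pos": TCP position; "eef_rot": TCP orientation; "force": force on the tool from outside, world axes, zero at the start; "torque": the same for the moment, N m; "finger_gap": finger opening in mm.
Only numpy, scipy, OpenCV 4.12 (cv2) and the standard library are available. Lean on these libraries where they do the work, as an engineer would, in place of code of your own. Each camera call takes 0.05 s, during which the arm holds its last target.

## Working session

There is one attempt and no reset: what is moved stays moved. The work goes in short steps, Python scripts to look and compute and a tool call to move; the robot and the scene stay as the last step left them, time stands still between calls to the robot, and variables do not carry over. Pictures are saved under pics/ and viewed, and the job is handed in when it is done.

Besides the shell and the picture viewer there is one more tool, called after "Request:" as name(argument=value, ...), one argument or row to a line, values as JSON. play_rows: Moves the arm, as the interface text tells. Its arguments: {"type":"object","properties":{"plan":{"type":"array","items":{"type":"array"}},"newtons":{"type":"number"}},"required":["plan"]}

```bash
ls; mkdir -p pics
cat > h.py <<'E'
import numpy as np, cv2
from station import observe, snapshot, sign_off
def snap(n,fn=None):
    s=snapshot(n)
    s['frame']=np.asarray(s['frame'])
    if fn: cv2.imwrite('pics/'+fn,s['frame'][:,:,::-1])
    return s
def cam(s):
    f=384/2/np.tan(np.radians(s['fovy'])/2); K=np.array([[f,0,s['cx']],[0,f,s['cy']],[0,0,1.]])
    R=cv2.Rodrigues(np.array(s['rvec'],float))[0]; t=np.array(s['tvec'],float).ravel(); return K,R,t
def ray(s,u,v):
    K,R,t=cam(s); d=R.T@np.linalg.inv(K)@np.array([u,v,1.]); return -R.T@t, d/np.linalg.norm(d)
def onz(s,u,v,z):
    o,d=ray(s,u,v); return o+d*(z-o[2])/d[2]
def proj(s,P):
    K,R,t=cam(s); p=(K@(R@np.atleast_2d(np.array(P,float)).T+t[:,None])).T; return p[:,:2]/p[:,2:]
def tri(rs):
    A=np.zeros((3,3));b=np.zeros(3)
    for o,d in rs:
        M=np.eye(3)-np.outer(d,d);A+=M;b+=M@o
    P=np.linalg.solve(A,b); return P,[np.linalg.norm((np.eye(3)-np.outer(d,d))@(P-o)) for o,d in rs]
E
python3 - <<'E'
from h import *
import pickle
D={}
for n in ['side','top','wrist']:
    s=snap(n,n+'0.png');D[n]=s
    o,_=ray(s,0,0);print(n,s['fovy'],s['cx'],s['cy'],o)
pickle.dump(D,open('s0.pkl','wb'))
print(observe())
E
```

```text
pics
side 46.13487420679361 248.25103149650192 198.8169176318423 [207.17725583 662.87448961 745.40689437]
top 44.99954070119372 260.283987536168 192.62766431745356 [ 333.30306046  -65.80833377 1297.31999469]
wrist 70.8604431746495 258.90932893383837 193.60876559312243 [ 91.36546931 673.54709344 384.16769045]
{'time_s': 0.15, 'q': array([-1.43309406,  0.47757793,  0.022311  ,  1.55618636, -0.01152155,
        1.10934507, -0.08308468]), 'dq': array([-0.00155228, -0.00169477,  0.0012856 , -0.00471158, -0.00109586,
        0.00180767, -0.00023242]), 'joint_efforts': array([ 2.58578722e-03, -5.83282542e+01,  1.53669488e+00, -2.72876734e+01,
       -5.41983743e-02,  1.43637627e-02,  7.10726522e-05]), 'eef_pos': array([164.11857869, 654.27907443, 232.94207036]), 'eef_rot': array([ 0.7017364 ,  0.08617621,  0.70181445, -0.08715597]), 'force': array([ 1.24839029, -0.99778611,  0.38748372]), 'torque': array([-0.00939114,  0.04151009,  0.03201303]), 'finger_gap': 87.84442027700467}
```

View pics/side0.png

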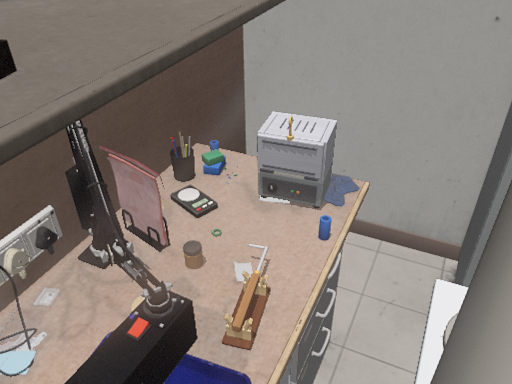

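View pics/top0.png

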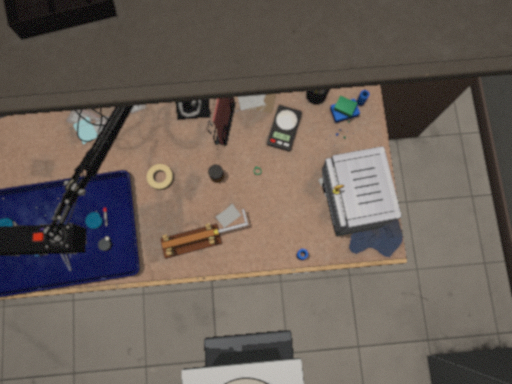

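View pics/wrist0.png

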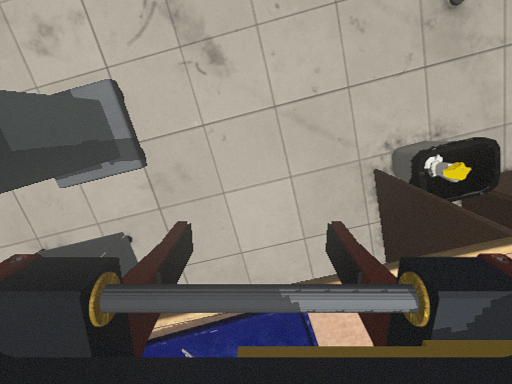

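Run:
```python
from h import *
import pickle
D=pickle.load(open('s0.pkl','rb'))
for n in ['side','top']:
    s=D[n]
    for P in [(0,0,0),(164,654,233),(500,0,0),(500,300,0),(500,-300,0),(700,0,0)]: print(n,P,proj(s,P).round(0))
s=D['top']
for nm,u,v,z in [('kiln TL',329,158,210),('TR',384,148,210),('BR',398,213,210),('BL',343,228,210),('tape',159,177,18),('jar',216,172,55),('tube',302,254,60),('green',257,170,8),('restL',165,242,45),('pole tip',246,227,45),('pin end',245,210,45)]:
    print(nm,onz(s,u,v,z).round(0))
for n,c in [('top',(100,120,440,300)),('side',(150,90,380,360))]:
    f=D[n]['frame'][c[1]:c[3],c[0]:c[2]]
    k=min(800/f.shape[1],600/f.shape[0]);cv2.imwrite(f'pics/{n}z.png',cv2.resize(f,None,fx=k,fy=k,interpolation=cv2.INTER_CUBIC)[:,:,::-1]);print(k)
```

```text
side (0, 0, 0) [[508. 357.]]
side (164, 654, 233) [[329. 846.]]
side (500, 0, 0) [[264. 276.]]
side (500, 300, 0) [[196. 387.]]
side (500, -300, 0) [[309. 204.]]
side (700, 0, 0) [[189. 251.]]
top (0, 0, 0) [[246. 426.]]
top (164, 654, 233) [[-69. 403.]]
top (500, 0, 0) [[231. 234.]]
top (500, 300, 0) [[124. 243.]]
top (500, -300, 0) [[337. 224.]]
top (700, 0, 0) [[226. 165.]]
kiln TL [ 637. -262.  210.]
TR [ 651. -399.  210.]
BR [ 488. -409.  210.]
BL [ 464. -274.  210.]
tape [677. 192.  18.]
jar [668.  26.  55.]
tube [ 422. -186.   60.]
green [676. -88.   8.]
restL [487. 178.  45.]
pole tip [509. -44.  45.]
pin end [556. -45.  45.]
2.3529411764705883
2.2222222222222223
```

View pics/topz.png

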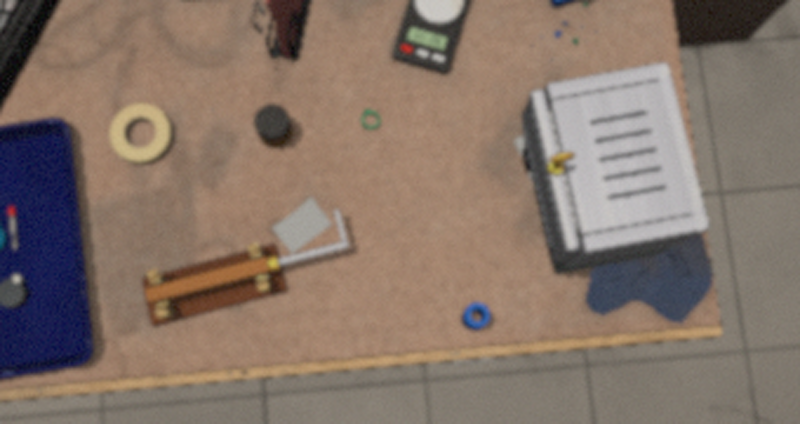

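View pics/sidez.png

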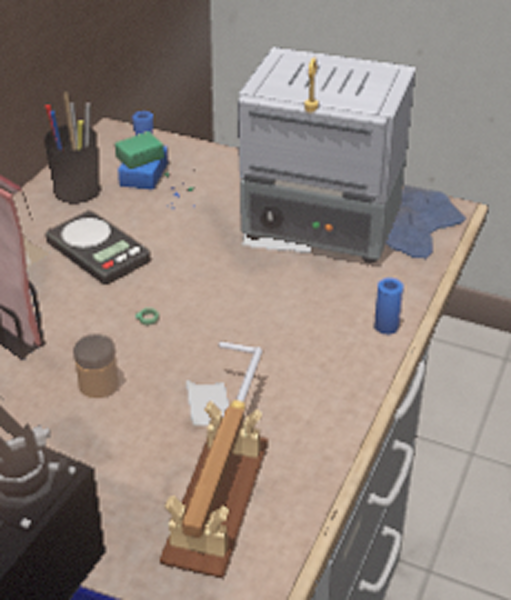

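Run:
```python
from h import *
import pickle
D=pickle.load(open('s0.pkl','rb'))
for n,c,k in [('top',(310,140,410,240),6),('top',(150,190,270,270),6.5),('side',(250,100,345,210),5.4),('side',(210,230,290,350),5)]:
    f=D[n]['frame'][c[1]:c[3],c[0]:c[2]]
    g=cv2.resize(f,None,fx=k,fy=k,interpolation=cv2.INTER_CUBIC)[:,:,::-1].copy()
    for u in range(c[0]//10*10+10,c[2],10):
        cv2.line(g,(int((u-c[0]+.5)*k),0),(int((u-c[0]+.5)*k),5),(0,0,255),1); cv2.putText(g,str(u),(int((u-c[0])*k),16),0,.35,(0,0,255),1)
    for v in range(c[1]//10*10+10,c[3],10):
        cv2.line(g,(0,int((v-c[1]+.5)*k)),(5,int((v-c[1]+.5)*k)),(0,0,255),1);cv2.putText(g,str(v),(6,int((v-c[1])*k+5)),0,.35,(0,0,255),1)
    cv2.imwrite(f'pics/z_{n}_{c[0]}.png',g)
for n in ['top','side']:
    h=cv2.cvtColor(D[n]['frame'],cv2.COLOR_RGB2HSV)
    for nm,lo,hi in [('yel',(18,120,110),(32,255,255)),('orange',(8,120,90),(17,255,255)),('red',(0,200,120),(6,255,255))]:
        m=cv2.inRange(h,lo,hi);N,l,st,ce=cv2.connectedComponentsWithStats(m)
        for i in range(1,N):
            if st[i,4]>8: print(n,nm,st[i],ce[i].round(1))
P,e=tri([ray(D['top'],38,237),ray(D['side'],138,327)]);print('lamp red',P,e)
```

```text
top yel [333 186   9   7  32] [336.6 189.1]
top yel [213 229   6   6  26] [215.5 231.5]
top orange [212 225   6   4  12] [215.2 226.2]
top orange [161 227  55  31 569] [186.2 238.2]
top orange [177 239  38  16 208] [194.1 246.9]
top orange [219 238   2   6   9] [219.6 240.3]
top red [ 33 233  10   8  64] [ 37.8 236.5]
side yel [289 117   3  11  19] [290.1 121.8]
side yel [288 137   4   3  10] [289.3 138. ]
side yel [185 144   2  12  21] [185.6 148.9]
side orange [296 191   4   3   9] [297.3 191.9]
side orange [254 273   5   9  15] [256.5 276.3]
side orange [232 276  24  56 401] [241.6 308.4]
side orange [250 293  19  40 281] [257.9 311.5]
side orange [222 333  32  16 248] [237.3 341.8]
lamp red [491.91343214 403.66509904 292.36751097] [np.float64(0.0840865149460265), np.float64(0.08408651494599624)]
```

View pics/z_top_310.png

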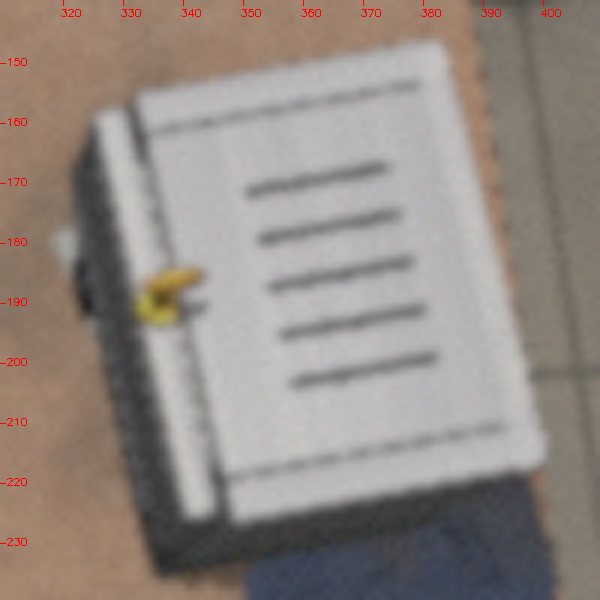

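View pics/z_top_150.png

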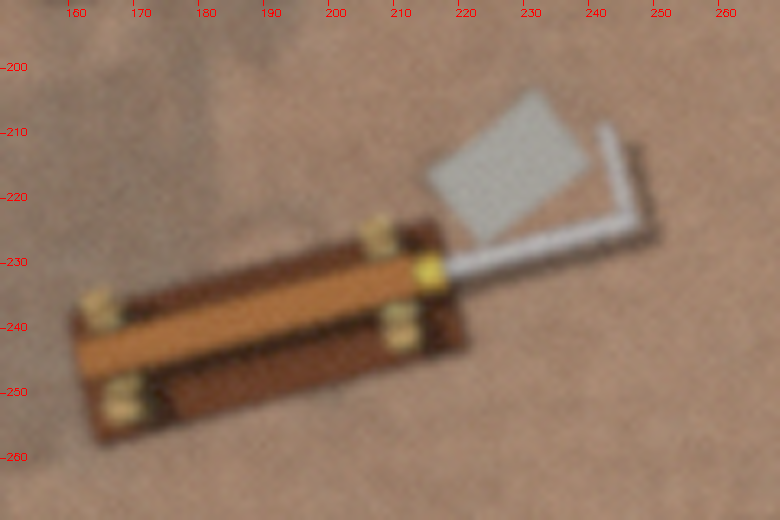

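View pics/z_side_250.png

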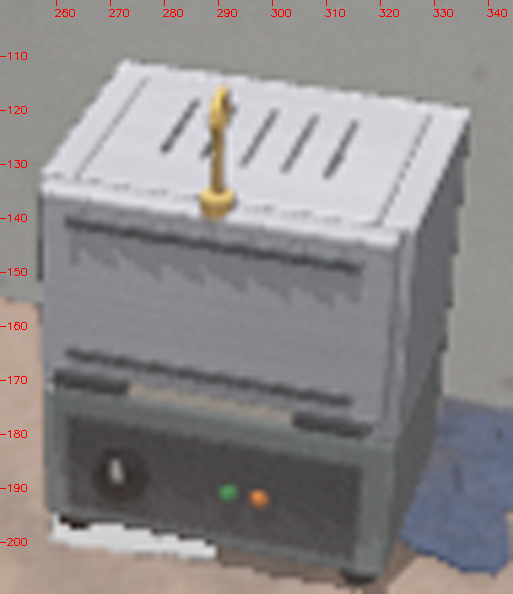

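View pics/z_side_210.png

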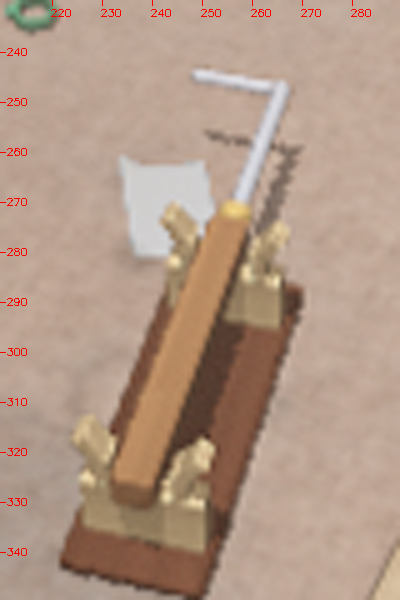

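Run:
```python
from h import *
import pickle
D=pickle.load(open('s0.pkl','rb'));T,S=D['top'],D['side']
c=tri([ray(T,245.5,223.5),ray(S,264.8,247)]);e=tri([ray(T,242,210),ray(S,249,244.5)]);print('corner',c,'end',e)
c0=onz(T,245.5,223.5,46);e0=onz(T,242,210,46)
b0=onz(T,161.5,243.5,54);print(c0,e0,b0, np.linalg.norm(c0-e0),np.linalg.norm(c0-b0), np.degrees(np.arctan2(*(c0-b0)[1::-1])),np.degrees(np.arctan2(*(e0-c0)[1::-1])))
# rest posts tops z=61
ps=[onz(T,u,v,61) for u,v in [(164.5,237),(168,251.5),(206.7,226),(210.5,239.5)]]
for p in ps: print('post',p.round(1))
r=(ps[0]+ps[1])/2;f=(ps[2]+ps[3])/2
d=(f-r);print('rest len',np.linalg.norm(d),'yaw',np.degrees(np.arctan2(d[1],d[0])),'origin',r+d*70/118)
# orange mask handle axis
h=cv2.cvtColor(T['frame'],cv2.COLOR_RGB2HSV);m=cv2.inRange(h,(8,120,130),(17,255,255));N,l,st,ce=cv2.connectedComponentsWithStats(m)
for i in range(1,N):
    if st[i,4]>300:
        v,u=np.nonzero(l==i);pts=np.array([onz(T,a,b,54) for a,b in zip(u,v)])[:,:2]
        w,V=np.linalg.eigh(np.cov(pts.T));print('handle',pts.mean(0),np.degrees(np.arctan2(V[1,1],V[0,1])),np.sqrt(12*w))
# ring
print('ring top',tri([ray(T,339,186.5),ray(S,290.6,116.5)]))
print('ring ctr',tri([ray(T,338,187),ray(S,290.3,120)]))
print('collar',tri([ray(T,334.5,190.5),ray(S,289.3,137.5)]),onz(T,335,190.5,219))
for nm,u,v in [('TL',333,155),('TR',381.5,147),('BR',398.5,216.5),('BL',347.5,226.5)]: print(nm,onz(T,u,v,210))
for nm,u,v in [('hTL',326,159),('hBL',341,226)]: print(nm,onz(T,u,v,211))
```

```text
corner (array([518.30331361, -43.13308751,  46.70778531]), [np.float64(0.17603562384915006), np.float64(0.17603562384893506)]) end (array([555.97523035, -36.72851864,  45.75414307]), [np.float64(0.6662511804573283), np.float64(0.6662511804574034)])
[518.57923291 -43.07145483  46.        ] [556.57839568 -36.53626678  46.        ] [483.18936387 185.36791733  54.        ] 38.557036378901515 231.30280928726128 -81.19373302555196 9.758403072647369
post [499.  175.2  61. ]
post [459.6 167.7  61. ]
post [518.7  61.   61. ]
post [481.6  53.2  61. ]
rest len 116.21806212538768 yaw -79.66930861678232 origin [491.67172318 103.62576998  61.        ]
handle [491.1555868  115.06842346] 99.40303963374537 [ 17.62853197 143.50116218]
ring top (array([ 551.11553041, -266.12099199,  268.8389612 ]), [np.float64(0.5383634452744609), np.float64(0.5383634452745677)])
ring ctr (array([ 551.68330501, -265.51841714,  259.90233415]), [np.float64(0.9058072200588552), np.float64(0.9058072200586866)])
collar (array([ 553.17617041, -265.3916781 ,  212.5273814 ]), [np.float64(1.6303502893307147), np.float64(1.630350289330856)]) [ 553.35092755 -264.99311743  219.        ]
TL [ 643.76707194 -272.54618616  210.        ]
TR [ 653.67868913 -393.47518035  210.        ]
BR [ 479.27816157 -409.17954456  210.        ]
BL [ 466.12615213 -285.52714729  210.        ]
hTL [ 634.89646235 -254.15161312  211.        ]
hBL [ 468.52472987 -270.18541175  211.        ]
```

```bash
cat >> h.py <<'E'
from scipy.spatial.transform import Rotation as Ro
def Rcur(o): q=o['eef_rot'];return Ro.from_quat([q[1],q[2],q[3],q[0]])
def Rdown(yaw_pole_deg,pitch=0,flip=False):
    """tool x = down, tool y = pole +y (or -y)"""
    a=np.radians(yaw_pole_deg);x=np.array([np.cos(a),np.sin(a),0]);y=np.array([-np.sin(a),np.cos(a),0])
    if flip:y=-y
    X=np.array([0,0,-1.]);return Ro.from_matrix(np.column_stack([X,y,np.cross(X,y)]))
def go(tgt,R=None):
    o=observe();d=(np.array(tgt)-o['eef_pos'])/500
    print('t',o['time_s'],'pos',o['eef_pos'].round(1),'F',o['force'].round(1),'gap',round(o['finger_gap'],1))
    print('shift units',d.round(4),'rows>=',np.abs(d).max()/0.1)
    if R is not None:
        r=(R*Rcur(o).inv()).as_rotvec()/np.pi;print('turn units',r.round(4),'rows>=',np.linalg.norm(r)/.0477)
E
python3 - <<'E'
from h import *
o=observe();print(Rcur(o).as_matrix().round(3))
for f in (0,1): go((495.5,88,150),Rdown(-80.3,flip=f))
E
```

```text
[[-0.     0.243  0.97 ]
 [-0.001  0.97  -0.243]
 [-1.    -0.001  0.   ]]
t 0.15 pos [164.1 654.3 232.9] F [ 1.2 -1.   0.4] gap 87.8
shift units [ 0.6628 -1.1326 -0.1659] rows>= 11.32558148856343
turn units [ 3.000e-04 -3.000e-04 -3.679e-01] rows>= 7.712531387609043
t 0.15 pos [164.1 654.3 232.9] F [ 1.2 -1.   0.4] gap 87.8
shift units [ 0.6628 -1.1326 -0.1659] rows>= 11.32558148856343
turn units [4.000e-04 4.000e-04 6.321e-01] rows>= 13.251836243907123
```

Request:
play_rows(
  plan=[
    [[0,0,-0.028],[0.04,-0.085,0],1],
    [[0,0,-0.028],[0.04,-0.085,0],1],
    [[0,0,-0.028],[0.04,-0.085,0],1],
    [[0,0,-0.028],[0.04,-0.085,0],1],
    [[0,0,-0.028],[0.04,-0.085,0],1],
  ],
  newtons=60,
)

```text
time_s: 0.65
eef_pos: [260.3, 439.2, 229.8]
eef_rot: [0.664, 0.239, 0.667, -0.24]
force: [0.3, 0.3, 0.1]
finger_gap: 88.1
```

Request:
play_rows(
  plan=[
    [[0,0,-0.028],[0.04,-0.085,0],1],
    [[0,0,-0.028],[0.04,-0.085,0],1],
    [[0,0,-0.028],[0.06,-0.08,0],1],
    [[0,0,-0.028],[0.06,-0.08,0],1],
    [[0,0,-0.028],[0.06,-0.08,-0.02],1],
  ],
)

```text
time_s: 1.15
eef_pos: [389.1, 229.7, 221.0]
eef_rot: [0.592, 0.384, 0.596, -0.383]
force: [0.9, 0.4, 0.3]
finger_gap: 87.6
```

Run:
```python
from h import *
go((495.5,88,150),Rdown(-80.3))
```

```text
t 1.15 pos [389.1 229.7 221. ] F [0.9 0.4 0.3] gap 87.6
shift units [ 0.2128 -0.2834 -0.1421] rows>= 2.834359724472986
turn units [-0.0016 -0.0007 -0.0811] rows>= 1.700166810903851
```

Request:
play_rows(
  plan=[
    [[0,0,-0.02],[0.055,-0.072,-0.035],1],
    [[0,0,-0.02],[0.055,-0.072,-0.035],1],
    [[0,0,-0.02],[0.055,-0.072,-0.035],1],
    [[0,0,-0.02],[0.055,-0.072,-0.035],1],
    [[0,0,0],[0,0,0],1],
  ],
)

```text
time_s: 1.65
eef_pos: [504.5, 74.1, 149.7]
eef_rot: [0.536, 0.463, 0.537, -0.458]
force: [-0.8, 0.2, 0.1]
finger_gap: 87.4
```

Run:
```python
from h import *
import pickle
go((495.5,88,38),Rdown(-80.3))
s=snap('wrist','w1.png');pickle.dump(s,open('w1.pkl','wb'))
snap('side','s1.png')
```

```text
t 1.65 pos [504.5  74.1 149.7] F [-0.8  0.2  0.1] gap 87.4
shift units [-0.018   0.0278 -0.2234] rows>= 2.2335581244318594
turn units [-0.0015  0.0011  0.0055] rows>= 0.12201003580000024
```

View pics/w1.png

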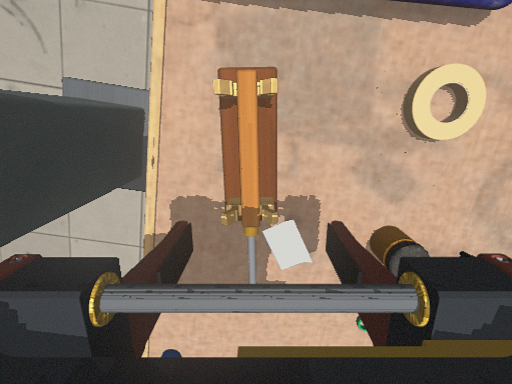

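View pics/s1.png

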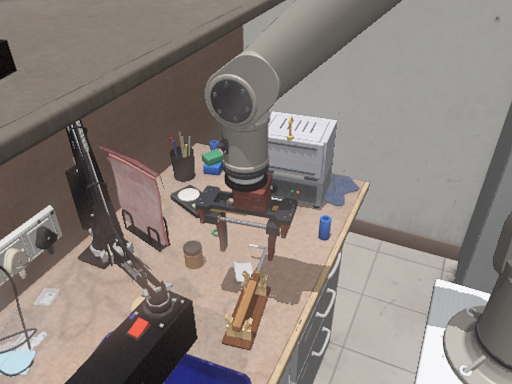

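Run:
```python
from h import *
import pickle
s=pickle.load(open('w1.pkl','rb'))
f=s['frame'];h=cv2.cvtColor(f,cv2.COLOR_RGB2HSV);m=cv2.inRange(h,(8,150,150),(17,255,255))
a=onz(s,248,71,54);b=onz(s,251.5,228,54);c=onz(s,252.5,280,45)
print(a,b,c,np.linalg.norm(a-b),np.degrees(np.arctan2(*(b-a)[1::-1])),np.degrees(np.arctan2(*(c-a)[1::-1])))
o=a+(b-a)/np.linalg.norm(b-a)*85;print('origin',o)
for u,v in [(223,87),(268,87),(230,216),(270,215)]: print(onz(s,u,v,61))
```

```text
[479.86952524 184.63040319  54.        ] [503.36792453  43.6194056   54.        ] [513.58274782 -20.41604132  45.        ] 142.95550430932582 -80.53903525331988 -80.66310851378756
origin [493.84145272 100.78658862  54.        ]
[461.42133618 168.33169481  61.        ]
[498.43263689 174.01770598  61.        ]
[481.16647856  55.71004409  61.        ]
[518.50959053  62.38677063  61.        ]
```

Request:
play_rows(
  plan=[
    [[-0.0015,0.001,0.0045],[-0.017,0.026,0],1],
    [[0,0,0],[0,0,-0.06],1],
    [[0,0,0],[0,0,-0.06],1],
    [[0,0,0],[0,0,-0.06],1],
    [[0,0,0],[0,0,0],1],
  ],
)

```text
time_s: 2.25
eef_pos: [490.1, 106.7, 61.5]
eef_rot: [0.544, 0.452, 0.548, -0.445]
force: [-0.4, 0.2, -1.2]
finger_gap: 87.9
```

Run:
```python
from h import *
go((496,87,38),Rdown(-80.5))
```

```text
t 2.25 pos [490.1 106.7  61.5] F [-0.4  0.2 -1.2] gap 87.9
shift units [ 0.0119 -0.0394 -0.047 ] rows>= 0.4698208449469227
turn units [-0.0036  0.0007 -0.0093] rows>= 0.20945480819753692
```

Request:
play_rows(
  plan=[
    [[-0.003,0.0005,-0.009],[0.012,-0.039,0],1],
    [[0,0,0],[0,0,0],1],
  ],
)

```text
time_s: 2.45
eef_pos: [495.9, 89.6, 63.5]
eef_rot: [0.54, 0.457, 0.541, -0.454]
force: [-0.5, -0.2, 0.4]
finger_gap: 88.2
```

Run:
```python
from h import *
go((496,87,38),Rdown(-80.5))
```

```text
t 2.45 pos [495.9  89.6  63.5] F [-0.5 -0.2  0.4] gap 88.2
shift units [ 0.0003 -0.0052 -0.051 ] rows>= 0.5104636405420361
turn units [-0.0009  0.0003 -0.0016] rows>= 0.039434004465518584
```

Good; go down and close.

Request:
play_rows(
  plan=[
    [[0,0,0],[0,-0.004,-0.026],1],
    [[0,0,0],[0,0,-0.024],1],
    [[0,0,0],[0,0,0],1],
  ],
)

```text
time_s: 2.75
eef_pos: [497.8, 88.8, 39.7]
eef_rot: [0.541, 0.458, 0.541, -0.452]
force: [-0.7, -0.5, 0.7]
finger_gap: 87.8
```

Run:
```python
from h import *
go((496,87,38),Rdown(-80.5))
```

```text
t 2.75 pos [497.8  88.8  39.7] F [-0.7 -0.5  0.7] gap 87.8
shift units [-0.0035 -0.0035 -0.0034] rows>= 0.0354893298146078
turn units [-0.0018  0.002  -0.0018] rows>= 0.06800841674370063
```

Request:
play_rows(
  plan=[
    [[-0.002,0.002,-0.002],[-0.0035,-0.002,-0.003],-1],
    [[0,0,0],[0,0,0],-1],
    [[0,0,0],[0,0,0],-1],
    [[0,0,0],[0,0,0],-1],
    [[0,0,0],[0,0,0],-1],
  ],
  newtons=20,
)

```text
time_s: 3.25
eef_pos: [496.0, 87.7, 38.1]
eef_rot: [0.539, 0.457, 0.539, -0.458]
force: [-0.2, -1.2, -0.1]
finger_gap: 51.1
```

Request:
play_rows(
  plan=[
    [[0,0,0],[0,0,0],-1],
    [[0,0,0],[0,0,0],-1],
    [[0,0,0],[0,0,0],-1],
    [[0,0,0],[0,0,0],-1],
  ],
  newtons=60,
)

```text
time_s: 3.65
eef_pos: [495.9, 87.8, 38.4]
eef_rot: [0.539, 0.457, 0.539, -0.458]
force: [-1.8, 0.2, 1.2]
finger_gap: 19.4
```

Run:
```python
from h import *
go((496,87,38),Rdown(-80.5));print(observe()['eef_rot'])
```

```text
t 3.65 pos [495.9  87.8  38.4] F [-1.8  0.2  1.2] gap 19.4
shift units [ 0.0002 -0.0015 -0.0007] rows>= 0.01540263678840006
turn units [ 0.0003 -0.0002  0.0004] rows>= 0.011814319597040351
[ 0.53941043  0.45681663  0.5393609  -0.45765137]
```

Request:
play_rows(
  plan=[
    [[0,0,0],[0,0,0],-1],
    [[0,0,0],[0,0,0.01],-1],
    [[0,0,0],[0,0,0.03],-1],
    [[0,0,0],[0,0,0.05],-1],
    [[0,0,0],[0,0,0.06],-1],
  ],
)

```text
time_s: 4.15
eef_pos: [492.4, 86.7, 112.5]
eef_rot: [0.538, 0.454, 0.541, -0.461]
force: [0.2, -0.5, -1.3]
finger_gap: 17.5
```

Request:
play_rows(
  plan=[
    [[0,0,0],[0,0,0.07],-1],
    [[0,0,0],[0,0,0.07],-1],
    [[0,0,0],[0,0,0.07],-1],
    [[0,0,0],[0,0,0.05],-1],
    [[0,0,0],[0,0,0],-1],
  ],
)

```text
time_s: 4.65
eef_pos: [492.8, 85.8, 251.6]
eef_rot: [0.538, 0.456, 0.539, -0.46]
force: [0.8, -0.1, -1.7]
finger_gap: 17.4
```

Run:
```python
from h import *
go((470,-110,270),Rdown(-84.5))
snap('side','s2.png');snap('top','t2.png')
```

```text
t 4.65 pos [492.8  85.8 251.6] F [ 0.8 -0.1 -1.7] gap 17.4
shift units [-0.0455 -0.3916  0.0368] rows>= 3.9162186952403775
turn units [ 0.0007 -0.0014 -0.0209] rows>= 0.439342504221261
```

View pics/s2.png

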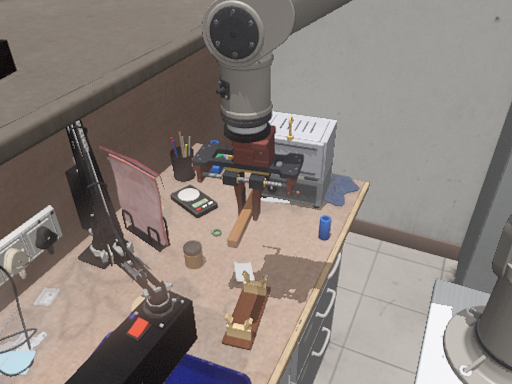

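View pics/t2.png

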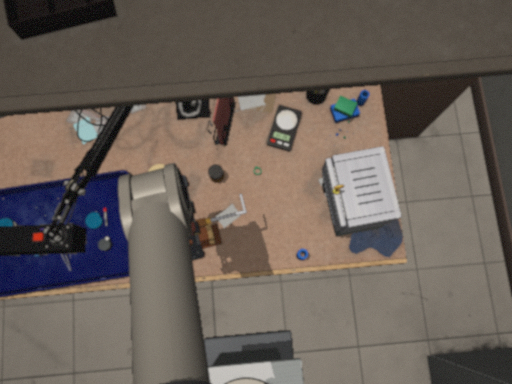

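Request:
play_rows(
  plan=[
    [[0,0,-0.005],[0.01,-0.06,0.02],-1],
    [[0,0,-0.005],[0.01,-0.08,0.02],-1],
    [[0,0,-0.005],[0.01,-0.08,0.02],-1],
    [[0,0,-0.005],[0.01,-0.08,0.015],-1],
    [[0,0,0],[0,-0.06,0],-1],
  ],
)

```text
time_s: 5.25
eef_pos: [505.8, -94.3, 278.4]
eef_rot: [0.522, 0.465, 0.531, -0.479]
force: [0.1, -0.6, -1.5]
finger_gap: 17.6
```

Request:
play_rows(
  plan=[
    [[0,0,0],[0,-0.02,0],-1],
    [[0,0,0],[0,0,0],-1],
  ],
)

```text
time_s: 5.45
eef_pos: [503.4, -108.9, 275.6]
eef_rot: [0.519, 0.465, 0.53, -0.483]
force: [-0.7, 0.2, -1.4]
finger_gap: 18.0
```

Run:
```python
from h import *
import pickle
go((517,-134,288),Rdown(-84.5))
for n in ['side','top','wrist']:
    s=snap(n,n+'3.png');pickle.dump(s,open(n+'3.pkl','wb'))
    if n=='top':
        c=(280,140,400,240);g=cv2.resize(s['frame'][c[1]:c[3],c[0]:c[2]],None,fx=6,fy=6,interpolation=cv2.INTER_CUBIC)[:,:,::-1];cv2.imwrite('pics/t3z.png',g)
```

```text
t 5.45 pos [ 503.4 -108.9  275.6] F [-0.7  0.2 -1.4] gap 18.0
shift units [ 0.0271 -0.0503  0.0247] rows>= 0.5025579513440029
turn units [ 0.0025 -0.0092 -0.0017] rows>= 0.20224274769577905
```

View pics/t3z.png

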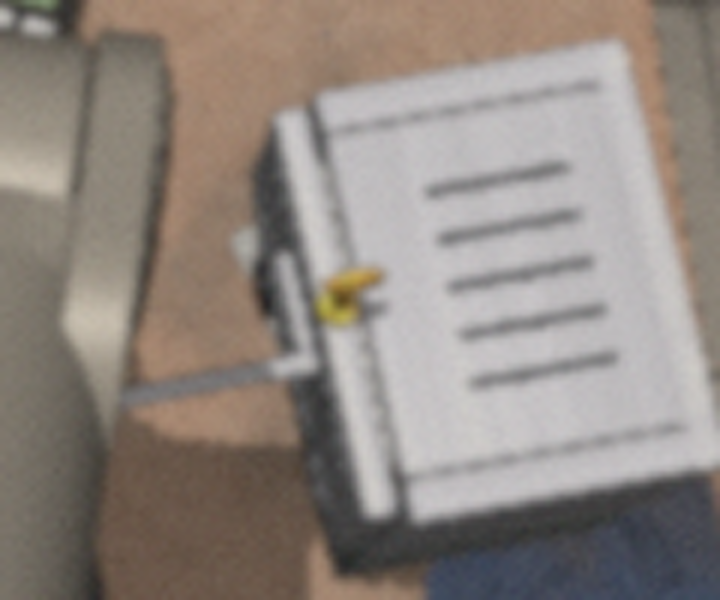

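View pics/side3.png

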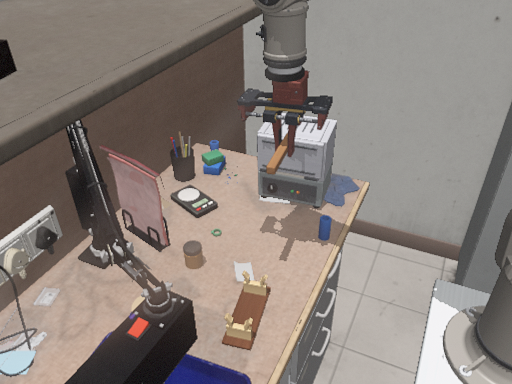

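View pics/wrist3.png

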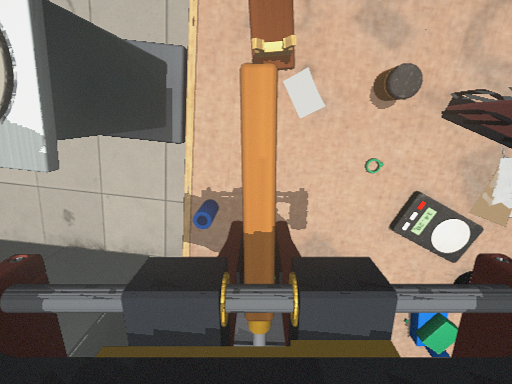

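Run:
```python
from h import *
import pickle
T=pickle.load(open('top3.pkl','rb'))
o=np.array([503.4,-108.9,275.6])
c=onz(T,329.4,200,282.3);e=onz(T,327.2,182.2,282.3);print('corner',c,'end',e,np.linalg.norm(e-c),np.degrees(np.arctan2(*(e-c)[1::-1])), 'off',c-o,np.linalg.norm((c-o)[:2]))
for z in (257,262,267):print('ring',onz(T,339.4,187.1,z))
h=cv2.cvtColor(T['frame'],cv2.COLOR_RGB2HSV)
m=cv2.inRange(h,(12,100,80),(35,255,255))[170:205,320:360]
v,u=np.nonzero(m);print(u.min()+320,u.max()+320,v.min()+170,v.max()+170)
print(m[10:25,5:30]//255)
R=Ro.from_quat(np.array([.465,.53,-.483,.519]));print(R.as_matrix().round(3))
```

```text
corner [ 519.96041812 -238.21330733  282.3       ] end [ 560.9620811  -238.12583983  282.3       ] 41.00175628293586 0.12222702509299878 off [  16.56041812 -129.31330733    6.7       ] 130.36939403778865
ring [ 552.67018963 -269.03582083  257.        ]
ring [ 551.61586438 -268.05906614  262.        ]
ring [ 550.56153912 -267.08231145  267.        ]
333 342 185 193
[[0 0 0 0 0 0 0 0 0 0 0 0 0 0 0 0 0 0 0 0 0 0 0 0 0]
 [0 0 0 0 0 0 0 0 0 0 0 0 0 0 0 0 0 0 0 0 0 0 0 0 0]
 [0 0 0 0 0 0 0 0 0 0 0 0 0 0 0 0 0 0 0 0 0 0 0 0 0]
 [0 0 0 0 0 0 0 0 0 0 0 0 0 0 0 0 0 0 0 0 0 0 0 0 0]
 [0 0 0 0 0 0 0 0 0 0 0 0 0 0 0 0 0 0 0 0 0 0 0 0 0]
 [0 0 0 0 0 0 0 0 0 0 0 0 0 1 1 1 1 0 0 0 0 0 0 0 0]
 [0 0 0 0 0 0 0 0 0 0 0 1 1 1 1 1 1 1 0 0 0 0 0 0 0]
 [0 0 0 0 0 0 0 0 0 0 1 1 1 1 1 1 0 0 0 0 0 0 0 0 0]
 [0 0 0 0 0 0 0 0 0 0 1 1 1 1 1 0 0 0 0 0 0 0 0 0 0]
 [0 0 0 0 0 0 0 0 0 1 1 1 1 1 0 0 0 0 0 0 0 0 0 0 0]
 [0 0 0 0 0 0 0 0 1 1 1 1 1 1 0 0 0 0 0 0 0 0 0 0 0]
 [0 0 0 0 0 0 0 0 1 1 1 1 1 1 1 0 0 0 0 0 0 0 0 0 0]
 [0 0 0 0 0 0 0 0 1 1 1 1 1 1 0 0 0 0 0 0 0 0 0 0 0]
 [0 0 0 0 0 0 0 0 0 0 1 1 1 0 0 0 0 0 0 0 0 0 0 0 0]
 [0 0 0 0 0 0 0 0 0 0 0 0 0 0 0 0 0 0 0 0 0 0 0 0 0]]
[[-0.029  0.994  0.101]
 [-0.008  0.101 -0.995]
 [-1.    -0.029  0.006]]
```

Request:
play_rows(
  plan=[
    [[0.002,-0.009,-0.002],[0,0,0.02],-1],
    [[0,0,0],[0.01,-0.02,0],-1],
    [[0,0,0],[0.01,-0.025,0],-1],
    [[0,0,0],[0,0,0],-1],
    [[0,0,0],[0,0,0],-1],
  ],
)

```text
time_s: 6.1
eef_pos: [515.7, -121.5, 284.1]
eef_rot: [0.526, 0.471, 0.529, -0.471]
force: [0.0, -0.1, -1.0]
finger_gap: 17.6
```

Run:
```python
from h import *
import pickle
go((514,-135,284),Rdown(-84.5))
s=snap('top','top4.png');pickle.dump(s,open('top4.pkl','wb'))
c=(280,140,400,240);g=cv2.resize(s['frame'][c[1]:c[3],c[0]:c[2]],None,fx=6,fy=6,interpolation=cv2.INTER_CUBIC)[:,:,::-1];cv2.imwrite('pics/t4z.png',g)
```

```text
t 6.1 pos [ 515.7 -121.5  284.1] F [ 0.  -0.1 -1. ] gap 17.6
shift units [-0.0034 -0.0271 -0.0002] rows>= 0.27054595419686733
turn units [-0.0005 -0.0009 -0.0055] rows>= 0.11782050886388887
```

View pics/t4z.png

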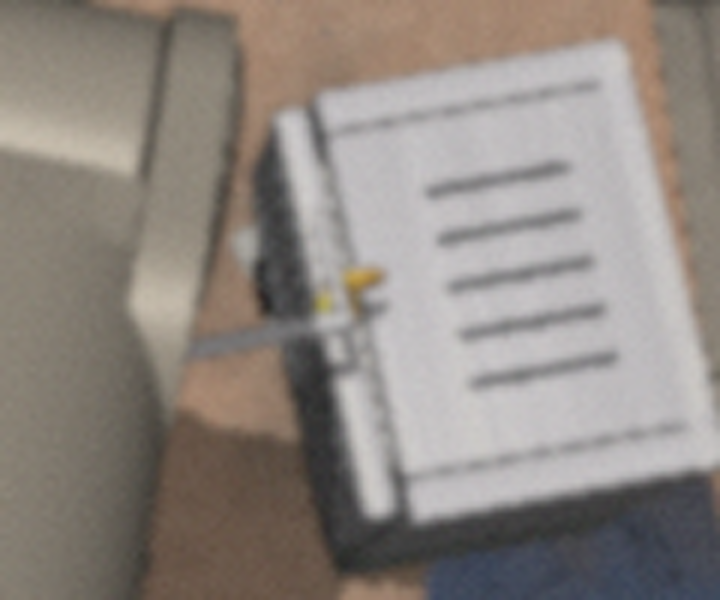

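Request:
play_rows(
  plan=[
    [[0,0,-0.004],[-0.002,-0.024,0],-1],
    [[0,0,0],[0,0,0],-1],
    [[0,0,0],[0,0,-0.006],-1],
    [[0,0,0],[0,0,0],-1],
  ],
)

```text
time_s: 6.55
eef_pos: [514.3, -133.3, 280.4]
eef_rot: [0.523, 0.474, 0.526, -0.474]
force: [-0.7, 0.5, -2.3]
finger_gap: 17.3
```

Request:
play_rows(
  plan=[
    [[0,0,0],[0,0,-0.004],-1],
    [[0,0,0],[0,0,0],-1],
  ],
)

```text
time_s: 6.75
eef_pos: [514.2, -133.0, 278.1]
eef_rot: [0.523, 0.474, 0.526, -0.474]
force: [-0.2, -0.3, -2.2]
finger_gap: 17.7
```

Request:
play_rows(
  plan=[
    [[0,0,0],[0,0,-0.004],-1],
    [[0,0,0],[0,0,0],-1],
  ],
)

```text
time_s: 6.95
eef_pos: [514.2, -132.8, 275.9]
eef_rot: [0.523, 0.473, 0.526, -0.474]
force: [-0.5, 0.2, -1.4]
finger_gap: 17.3
```

Run:
```python
from h import *
go((514,-135,268),Rdown(-84.5))
o=observe();print(o['torque'])
```

```text
t 6.95 pos [ 514.2 -132.8  275.9] F [-0.5  0.2 -1.4] gap 17.3
shift units [-0.0003 -0.0044 -0.0158] rows>= 0.15785959192433663
turn units [-0.0007 -0.0013 -0.0019] rows>= 0.05127176996664796
[-0.03028872  0.0842964   0.03004036]
```

Request:
play_rows(
  plan=[
    [[0,0,0],[0,0,-0.004],-1],
    [[0,0,0],[0,0,0],-1],
  ],
)

```text
time_s: 7.15
eef_pos: [514.2, -132.7, 273.7]
eef_rot: [0.523, 0.473, 0.526, -0.474]
force: [-0.3, -0.5, -1.3]
finger_gap: 18.0
```

Request:
play_rows(
  plan=[
    [[0,0,0],[0,0,-0.004],-1],
    [[0,0,0],[0,0,0],-1],
  ],
)

```text
time_s: 7.35
eef_pos: [514.3, -132.7, 271.6]
eef_rot: [0.523, 0.473, 0.526, -0.474]
force: [0.3, 0.6, -1.5]
finger_gap: 17.6
```

Run:
```python
from h import *
o=observe();print(o['torque'],o['force'],o['eef_pos'])
```

```text
[-0.05579394  0.02856992 -0.01067834] [ 0.30505673  0.55215805 -1.51294252] [ 514.25832313 -132.6783942   271.56138953]
```

Request:
play_rows(
  plan=[
    [[0,0,0],[0,0,-0.004],-1],
    [[0,0,0],[0,0,0],-1],
  ],
)

```text
time_s: 7.55
eef_pos: [514.2, -132.7, 269.3]
eef_rot: [0.523, 0.473, 0.526, -0.474]
force: [0.6, 0.8, -1.4]
finger_gap: 17.7
```

Run:
```python
from h import *
import pickle
o=observe();print(o['torque'],o['force'],o['eef_pos'])
s=snap('top','top5.png');pickle.dump(s,open('top5.pkl','wb'))
c=(300,160,380,220);g=cv2.resize(s['frame'][c[1]:c[3],c[0]:c[2]],None,fx=9,fy=9,interpolation=cv2.INTER_CUBIC)[:,:,::-1];cv2.imwrite('pics/t5z.png',g)
```

```text
[-0.03836853  0.07006878  0.03274497] [ 0.55868521  0.82152581 -1.36001308] [ 514.24852619 -132.66281672  269.34979205]
```

View pics/t5z.png

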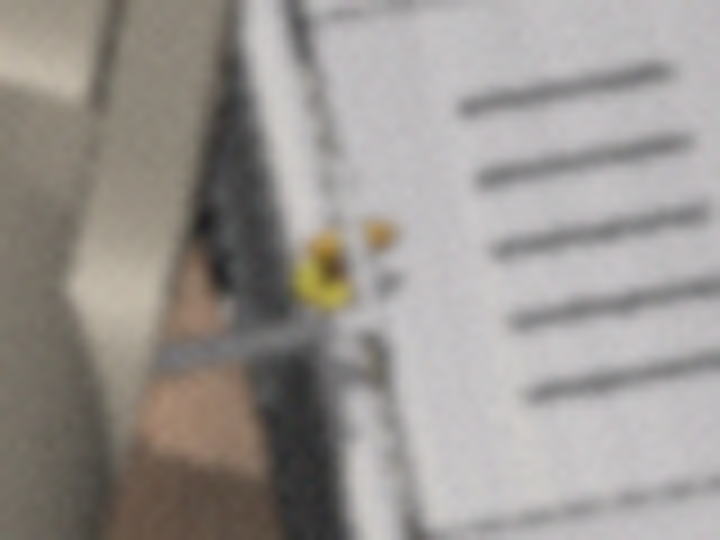

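Request:
play_rows(
  plan=[
    [[0,0,0],[0,0,-0.003],-1],
    [[0,0,0],[0,0,0],-1],
  ],
)

```text
time_s: 7.8
eef_pos: [514.6, -132.8, 268.1]
eef_rot: [0.524, 0.474, 0.526, -0.474]
force: [0.7, 1.2, -0.6]
finger_gap: 17.9
```

Run:
```python
from h import *
o=observe();print(o['torque'],o['force'],o['eef_pos'])
```

```text
[-0.01149712  0.09203047  0.02361735] [ 0.65907299  1.1669262  -0.64437165] [ 514.55258981 -132.77304257  268.09172665]
```

Request:
play_rows(
  plan=[
    [[0,0,0],[0,0,-0.003],-1],
    [[0,0,0],[0,0,0],-1],
  ],
)

```text
time_s: 8.0
eef_pos: [514.9, -132.8, 267.0]
eef_rot: [0.524, 0.474, 0.526, -0.474]
force: [0.2, 1.9, 0.7]
finger_gap: 17.9
```

Run:
```python
from h import *
o=observe();print(o['torque'],o['force'],o['eef_pos'])
```

```text
[-0.18705796  0.20448075 -0.12061568] [0.23205044 1.92493891 0.74469605] [ 514.94078596 -132.84181253  266.98143646]
```

Request:
play_rows(
  plan=[
    [[0,0,0],[0,0,0.014],-1],
    [[0,0,0],[0,0,0],-1],
    [[0,0,0],[-0.03,-0.003,0],-1],
    [[0,0,0],[-0.03,-0.003,0],-1],
    [[0,0,0],[0,0,0],-1],
  ],
)

```text
time_s: 8.5
eef_pos: [484.3, -135.9, 274.5]
eef_rot: [0.524, 0.474, 0.526, -0.474]
force: [-0.6, -0.3, -1.6]
finger_gap: 17.4
```

Run:
```python
from h import *
go((485,-135.7,252.8),Rdown(-84.5))
```

```text
t 8.5 pos [ 484.3 -135.9  274.5] F [-0.6 -0.3 -1.6] gap 17.4
shift units [ 0.0014  0.0004 -0.0435] rows>= 0.4348103348132918
turn units [-0.0006 -0.0008 -0.0021] rows>= 0.04771978538594239
```

Request:
play_rows(
  plan=[
    [[0,0,-0.002],[0,0,-0.02],-1],
    [[0,0,0],[0,0,-0.02],-1],
    [[0,0,0],[0,0,0],-1],
    [[0,0,0],[0,0,0],-1],
  ],
)

```text
time_s: 8.9
eef_pos: [485.8, -135.2, 252.4]
eef_rot: [0.523, 0.475, 0.525, -0.475]
force: [-0.2, -0.3, -1.0]
finger_gap: 17.8
```

Run:
```python
from h import *
import pickle
go((485,-135.7,252.8),Rdown(-84.5))
s=snap('top','top6.png')
c=(300,160,380,220);g=cv2.resize(s['frame'][c[1]:c[3],c[0]:c[2]],None,fx=9,fy=9,interpolation=cv2.INTER_CUBIC)[:,:,::-1];cv2.imwrite('pics/t6z.png',g)
```

```text
t 8.9 pos [ 485.8 -135.2  252.4] F [-0.2 -0.3 -1. ] gap 17.8
shift units [-0.0017 -0.001   0.0007] rows>= 0.0165259068949706
turn units [-0.0005 -0.0007 -0.0002] rows>= 0.018205959787911893
```

View pics/t6z.png

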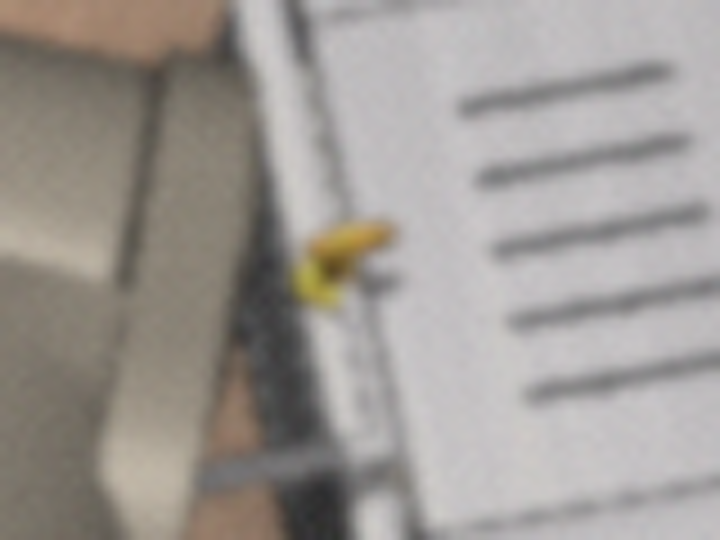

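Run:
```python
from h import *
import pickle
a=cv2.imread('pics/top6.png').astype(int);b=cv2.imread('pics/top0.png').astype(int)
d=np.abs(a-b).sum(2)
for r in range(184,214): print(r,' '.join('%3d'%x for x in d[r,328:352]))
```

```text
184  24   2  10  11  16  11  24   8  15  13  13  24   9  10   3   7  21  12  17  10  20  12   7  17
185  34   9   5   5  15  13  22   9  21  17  19   4  12  11  16  17  15  19  13  14  10  24   1  26
186  23   3  10   7   4  14  11  11  18  10  11  10  17  10   5  21  15  17   9  15  15   9  19   4
187  12   2   7   7  12  14   5   8  13   8   8   6  12   6  17  11   9  15  17  23  20  11  10  23
188  14   6  13   3  16  22   4   6  15  11  11  22  13  26  17  15  12   7  21   6  23   9   8  10
189   6  16   4   8   2   8  17   9   6   5   8  15  12  17  23  12  18  16  20  17  18  10  15  25
190  17   3   4  10  11  14   3  12   8  19  36  36  20   1  16  12  28  11  19  16  15  17  16  19
191  26   4  12  21   4   4   9   4  16  27  63  83  43   6   1  16   9   7   7  14  14  22  11  20
192   8   8   4  13   3  13  15  10  18  44  83 111  76   7   7   6   8   8  13  24  21  19  13  23
193  14  10  18   2   5   5  14   4   4  40  95 144 103  34  14  12  14  22  15  21  25  13  11   3
194  26  15   9  21   8  12  11   8  22  10  42  92  53  14  13  22  10  19  11  13  16  15  25  21

[... 1199 characters left out ...]

207   4   3   6   2   9  22   8   7   9   4  16  15  21  14  53  59  30  20  12  21  10  17  14  15
208   5  14   4   2  14  18  20  14  23  52  55  60  32  17  36  33  18  11   6  16  17  20  14  20
209   9   8   9  22  57  73  93  61  10  57  83  41  11  15  25  33   9  12   4   6  21  17   8   7
210  21  56  87  79 108 135 146 125  66  38  93  85  56  51  15   4   7  13   5  21  21  16   6  10
211  29  73 104 131 141 166 145 128  57  34 123 133 145 134 119  70  20   4  21  20  18  11  16  16
212  33  33  85  84 107 125  72  50  31 104 173 194 212 217 189 113  77  19   5  12  19  13  28   9
213  26  16  12  24  34  42  17  21  73 122 184 226 224 207 173 135  99  34   7  27  24  14  14   6
```

Request:
play_rows(
  plan=[
    [[0,0,0],[0.01,-0.001,0],-1],
    [[0,0,0],[0,0,0],-1],
  ],
)

```text
time_s: 9.15
eef_pos: [491.7, -135.6, 252.5]
eef_rot: [0.523, 0.475, 0.525, -0.475]
force: [0.3, 0.5, -1.1]
finger_gap: 17.7
```

Request:
play_rows(
  plan=[
    [[0,0,0],[0.008,0,0],-1],
    [[0,0,0],[0,0,0],-1],
  ],
)

```text
time_s: 9.35
eef_pos: [496.6, -135.6, 252.8]
eef_rot: [0.523, 0.475, 0.524, -0.475]
force: [-0.7, 0.3, -0.5]
finger_gap: 17.3
```

Run:
```python
from h import *
go((515,-133.7,252.8),Rdown(-84.5));print(observe()['torque'])
```

```text
t 9.35 pos [ 496.6 -135.6  252.8] F [-0.7  0.3 -0.5] gap 17.3
shift units [ 0.0368  0.0038 -0.    ] rows>= 0.3683665823378419
turn units [-0.0003 -0.0004 -0.0005] rows>= 0.01455157426568064
[0.00046082 0.04584554 0.0605307 ]
```

Request:
play_rows(
  plan=[
    [[0,0,0],[0.008,0.0005,0],-1],
    [[0,0,0],[0,0,0],-1],
  ],
)

```text
time_s: 9.55
eef_pos: [501.2, -135.3, 253.0]
eef_rot: [0.523, 0.475, 0.524, -0.475]
force: [0.1, -0.2, -1.4]
finger_gap: 17.7
```

Request:
play_rows(
  plan=[
    [[0,0,0],[0.008,0.001,0],-1],
    [[0,0,0],[0,0,0],-1],
  ],
)

```text
time_s: 9.75
eef_pos: [505.5, -134.8, 253.1]
eef_rot: [0.523, 0.475, 0.524, -0.475]
force: [0.2, 0.4, -1.5]
finger_gap: 17.5
```

Run:
```python
from h import *
go((515,-133.7,252.8),Rdown(-84.5));print(observe()['torque'])
s=snap('top','top7.png')
c=(300,160,380,220);g=cv2.resize(s['frame'][c[1]:c[3],c[0]:c[2]],None,fx=9,fy=9,interpolation=cv2.INTER_CUBIC)[:,:,::-1];cv2.imwrite('pics/t7z.png',g)
```

```text
t 9.75 pos [ 505.5 -134.8  253.1] F [ 0.2  0.4 -1.5] gap 17.5
shift units [ 0.0189  0.0021 -0.0005] rows>= 0.18916513938821367
turn units [-0.0003 -0.0002 -0.0005] rows>= 0.01347305947892665
[-0.04958547  0.03058785 -0.02932155]
```

View pics/t7z.png

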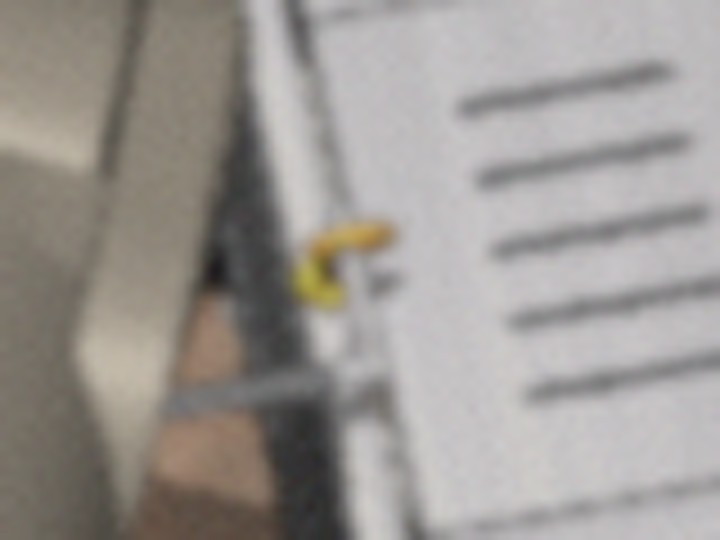

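Request:
play_rows(
  plan=[
    [[0,0,0],[0.01,0.001,0],-1],
    [[0,0,0],[0,0,0],-1],
    [[0,0,0],[0.008,0.001,0],-1],
    [[0,0,0],[0,0,0],-1],
  ],
)

```text
time_s: 10.2
eef_pos: [514.9, -133.8, 253.0]
eef_rot: [0.523, 0.475, 0.524, -0.475]
force: [-0.0, 0.8, -1.3]
finger_gap: 17.9
```

Run:
```python
from h import *
go((515,-133.7,252.8),Rdown(-84.5));print(observe()['torque'])
s=snap('top','top8.png')
c=(300,160,380,220);g=cv2.resize(s['frame'][c[1]:c[3],c[0]:c[2]],None,fx=9,fy=9,interpolation=cv2.INTER_CUBIC)[:,:,::-1];cv2.imwrite('pics/t8z.png',g)
```

```text
t 10.2 pos [ 514.9 -133.8  253. ] F [-0.   0.8 -1.3] gap 17.9
shift units [ 0.0003  0.0002 -0.0004] rows>= 0.0038050253284319523
turn units [-0.0004 -0.0004 -0.0004] rows>= 0.013976402616485705
[-0.06201528  0.04493948 -0.08685808]
```

View pics/t8z.png

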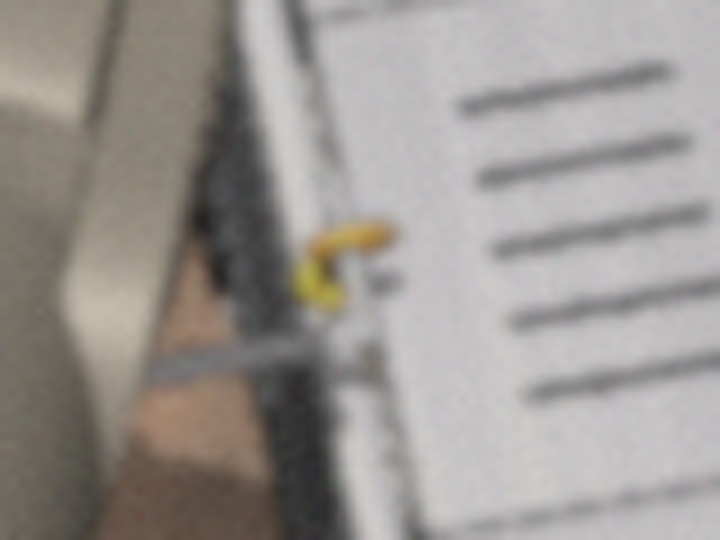

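Request:
play_rows(
  plan=[
    [[0,0,0],[-0.001,0.01,0],-1],
    [[0,0,0],[0,0,0],-1],
  ],
)

```text
time_s: 10.45
eef_pos: [513.8, -129.3, 252.9]
eef_rot: [0.523, 0.475, 0.524, -0.476]
force: [-0.1, -0.0, -1.2]
finger_gap: 17.8
```

Request:
play_rows(
  plan=[
    [[0,0,0],[-0.001,0.01,-0.001],-1],
    [[0,0,0],[0,0,0],-1],
  ],
)

```text
time_s: 10.65
eef_pos: [513.3, -124.7, 252.6]
eef_rot: [0.523, 0.475, 0.523, -0.476]
force: [0.8, 0.8, -1.2]
finger_gap: 17.7
```

Request:
play_rows(
  plan=[
    [[0,0,0],[-0.001,0.01,-0.001],-1],
    [[0,0,0],[0,0,0],-1],
  ],
)

```text
time_s: 10.85
eef_pos: [512.7, -119.6, 252.1]
eef_rot: [0.523, 0.475, 0.523, -0.476]
force: [-0.0, -0.8, -1.6]
finger_gap: 18.0
```

Run:
```python
from h import *
go((515,-133.7,252.8),Rdown(-84.5));print(observe()['torque'])
s=snap('top','top9.png')
c=(300,160,380,220);g=cv2.resize(s['frame'][c[1]:c[3],c[0]:c[2]],None,fx=9,fy=9,interpolation=cv2.INTER_CUBIC)[:,:,::-1];cv2.imwrite('pics/t9z.png',g)
```

```text
t 10.85 pos [ 512.7 -119.6  252.1] F [-0.  -0.8 -1.6] gap 18.0
shift units [ 0.0046 -0.0282  0.0014] rows>= 0.2821933532723241
turn units [ 0.0003 -0.0002  0.0003] rows>= 0.009631358461888598
[-0.08456196  0.09102145 -0.00447883]
```

View pics/t9z.png

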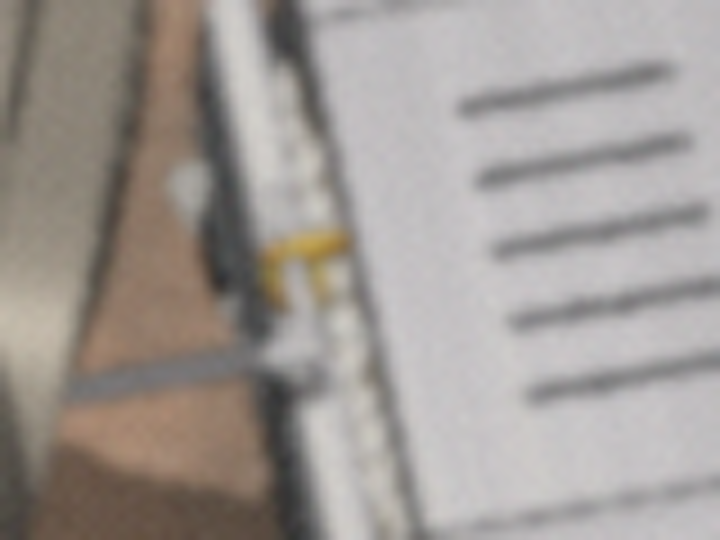

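Request:
play_rows(
  plan=[
    [[0,0,0],[-0.0015,0.0155,-0.0025],-1],
    [[0,0,0],[0,0,0],-1],
    [[0,0,0],[-0.0015,0.0155,-0.003],-1],
    [[0,0,0],[0,0,0],-1],
  ],
)

```text
time_s: 11.3
eef_pos: [511.1, -103.2, 249.2]
eef_rot: [0.523, 0.475, 0.523, -0.476]
force: [0.8, 0.4, -2.5]
finger_gap: 17.6
```

Request:
play_rows(
  plan=[
    [[0,0,0],[-0.0015,0.015,-0.004],-1],
    [[0,0,0],[0,0,0],-1],
    [[0,0,0],[-0.0015,0.015,-0.0045],-1],
    [[0,0,0],[0,0,0],-1],
  ],
)

```text
time_s: 11.7
eef_pos: [509.4, -86.7, 244.6]
eef_rot: [0.523, 0.475, 0.523, -0.476]
force: [0.5, 1.1, -1.0]
finger_gap: 17.4
```

```bash
cat >> h.py <<'E'
def arc():
    o=observe();p=o['eef_pos'];d=np.array([-.096,.995,0])
    D=(p-np.array([512.7,-119.6,252.1]))@d
    th=np.linspace(.1,1.55,1451);Dt=155*(np.sin(th)-np.sin(.1))+4.25*(np.cos(th)-np.cos(.1));Zt=155*(np.cos(th)-np.cos(.1))-4.25*(np.sin(th)-np.sin(.1))
    i=np.argmin((Dt-D)**2+(Zt-(p[2]-252.1))**2)
    lat=(p-np.array([512.7,-119.6,0]))@np.array([.995,.096,0])
    print('theta',th[i],'err D,Z',D-Dt[i],p[2]-252.1-Zt[i],'lat',lat,'pos',p.round(1),'F',o['force'].round(1),'T',o['torque'].round(3),'t',o['time_s'])
    print('turn',((Rdown(-84.5)*Rcur(o).inv()).as_rotvec()/np.pi).round(4))
    for dt in (.05,.1,.15,.2,.25,.3):
        j=min(i+int(dt*1000),1450);print(dt,'shift to',(np.r_[d[:2]*(Dt[j]-D)-np.array([.995,.096])*lat,Zt[j]-(p[2]-252.1)]/500).round(4))
E
python3 - <<'E'
from h import *
arc()
s=snap('top','top10.png')
c=(260,140,380,230);g=cv2.resize(s['frame'][c[1]:c[3],c[0]:c[2]],None,fx=6,fy=6,interpolation=cv2.INTER_CUBIC)[:,:,::-1];cv2.imwrite('pics/t10z.png',g)
E
```

```text
theta 0.319 err D,Z 0.07186502607949308 0.4142141775115178 lat -0.14758645234855575 pos [509.4 -86.7 244.6] F [ 0.5  1.1 -1. ] T [-0.073  0.107  0.001] t 11.7
turn [ 0.0004 -0.0001  0.0004]
0.05 shift to [-0.0011  0.0143 -0.0065]
0.1 shift to [-0.0024  0.0283 -0.0128]
0.15 shift to [-0.0038  0.0421 -0.0198]
0.2 shift to [-0.0051  0.0555 -0.0276]
0.25 shift to [-0.0063  0.0684 -0.0359]
0.3 shift to [-0.0075  0.081  -0.045 ]
```

View pics/t10z.png

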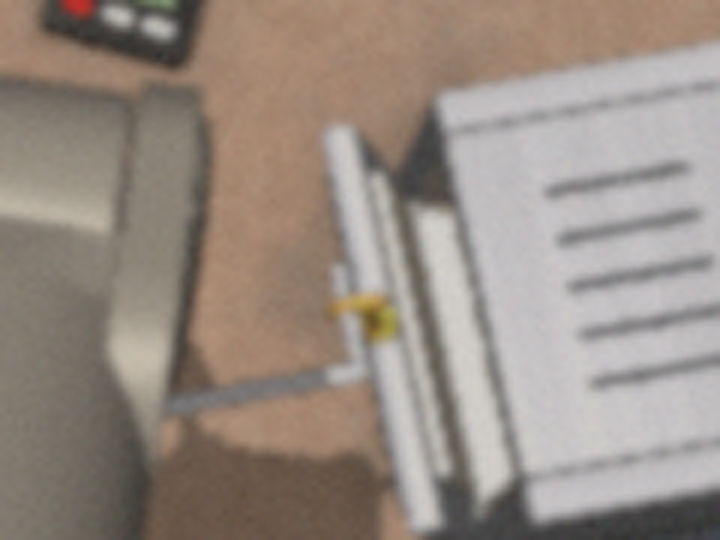

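Request:
play_rows(
  plan=[
    [[0,0,0],[-0.0012,0.0145,-0.006],-1],
    [[0,0,0],[0,0,0],-1],
    [[0,0,0],[-0.0013,0.014,-0.0065],-1],
    [[0,0,0],[0,0,0],-1],
  ],
)

```text
time_s: 12.15
eef_pos: [508.2, -72.1, 238.2]
eef_rot: [0.523, 0.476, 0.522, -0.476]
force: [-0.5, -0.2, -1.8]
finger_gap: 17.6
```

Request:
play_rows(
  plan=[
    [[0,0,0],[-0.0013,0.0135,-0.007],-1],
    [[0,0,0],[0,0,0],-1],
    [[0,0,0],[-0.0013,0.013,-0.0075],-1],
    [[0,0,0],[0,0,0],-1],
  ],
)

```text
time_s: 12.55
eef_pos: [506.8, -57.7, 230.2]
eef_rot: [0.523, 0.476, 0.522, -0.476]
force: [0.4, 0.3, -1.9]
finger_gap: 17.5
```

Run:
```python
from h import *
arc()
```

```text
theta 0.528 err D,Z 0.06978006363898004 0.1865545989945403 lat 0.0895320005997888 pos [506.8 -57.7 230.2] F [ 0.4  0.3 -1.9] T [-0.021  0.104 -0.074] t 12.55
turn [0.0005 0.0001 0.0007]
0.05 shift to [-0.0014  0.0127 -0.0089]
0.1 shift to [-0.0026  0.0252 -0.018 ]
0.15 shift to [-0.0038  0.0372 -0.0278]
0.2 shift to [-0.0049  0.0487 -0.0381]
0.25 shift to [-0.0059  0.0597 -0.049 ]
0.3 shift to [-0.0069  0.0701 -0.0605]
```

Request:
play_rows(
  plan=[
    [[0,0,0],[-0.0013,0.013,-0.009],-1],
    [[0,0,0],[0,0,0],-1],
    [[0,0,0],[-0.0013,0.0125,-0.009],-1],
    [[0,0,0],[0,0,0],-1],
  ],
)

```text
time_s: 12.95
eef_pos: [505.5, -43.8, 220.5]
eef_rot: [0.523, 0.476, 0.522, -0.476]
force: [0.5, -0.6, -1.8]
finger_gap: 17.5
```

Request:
play_rows(
  plan=[
    [[0,0,0],[-0.0013,0.012,-0.01],-1],
    [[0,0,0],[0,0,0],-1],
    [[0,0,0],[-0.001,0.0115,-0.0105],-1],
    [[0,0,0],[0,0,0],-1],
  ],
)

```text
time_s: 13.35
eef_pos: [504.2, -31.0, 209.3]
eef_rot: [0.523, 0.476, 0.522, -0.476]
force: [-1.0, 0.3, -1.2]
finger_gap: 17.8
```

Run:
```python
from h import *
arc()
s=snap('top','top11.png')
c=(240,140,360,230);g=cv2.resize(s['frame'][c[1]:c[3],c[0]:c[2]],None,fx=6,fy=6,interpolation=cv2.INTER_CUBIC)[:,:,::-1];cv2.imwrite('pics/t11z.png',g)
s=snap('side','side11.png')
```

```text
theta 0.748 err D,Z 0.16495888758569777 0.2392434318797001 lat 0.02073566738255844 pos [504.2 -31.  209.3] F [-1.   0.3 -1.2] T [-0.014  0.045  0.031] t 13.35
turn [0.0005 0.0001 0.0006]
0.05 shift to [-0.001   0.0104 -0.0116]
0.1 shift to [-0.002   0.0206 -0.0233]
0.15 shift to [-0.003   0.0302 -0.0354]
0.2 shift to [-0.0038  0.0391 -0.048 ]
0.25 shift to [-0.0046  0.0475 -0.0611]
0.3 shift to [-0.0054  0.0551 -0.0745]
```

View pics/t11z.png

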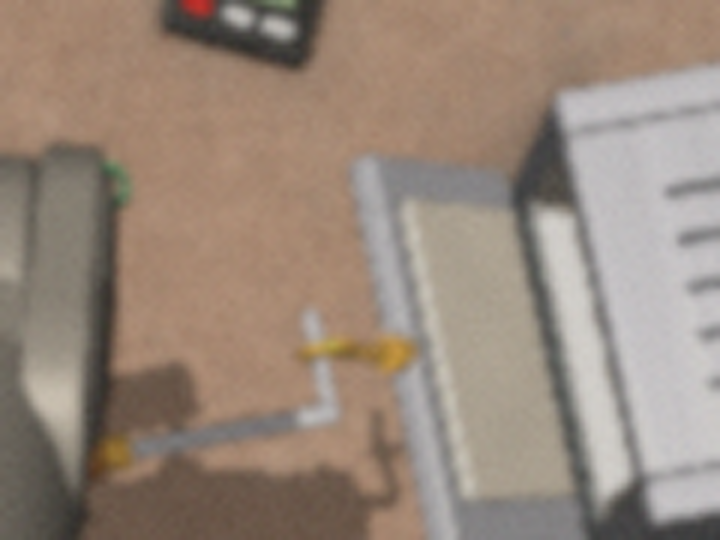

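View pics/side11.png

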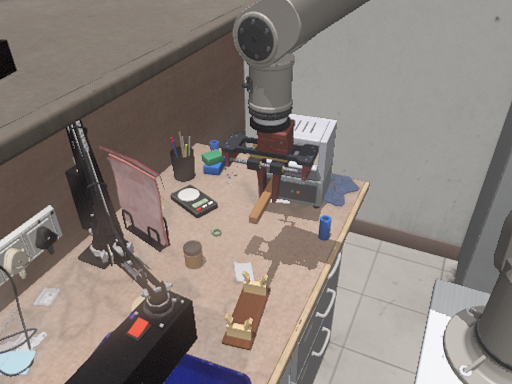

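Pin is well through the ring and the hatch is about half open. Continue.

Request:
play_rows(
  plan=[
    [[0,0,0],[-0.001,0.0105,-0.0115],-1],
    [[0,0,0],[0,0,0],-1],
    [[0,0,0],[-0.001,0.01,-0.0115],-1],
    [[0,0,0],[0,0,0],-1],
  ],
)

```text
time_s: 13.85
eef_pos: [503.8, -20.8, 197.8]
eef_rot: [0.524, 0.476, 0.522, -0.476]
force: [-0.7, 0.3, -1.2]
finger_gap: 17.6
```

Request:
play_rows(
  plan=[
    [[0,0,0],[-0.001,0.0095,-0.012],-1],
    [[0,0,0],[0,0,0],-1],
    [[0,0,0],[-0.001,0.009,-0.0125],-1],
    [[0,0,0],[0,0,0],-1],
  ],
)

```text
time_s: 14.25
eef_pos: [502.8, -10.7, 184.4]
eef_rot: [0.524, 0.476, 0.522, -0.476]
force: [0.2, -0.1, -1.3]
finger_gap: 17.5
```

Run:
```python
from h import *
arc()
```

```text
theta 0.955 err D,Z 0.05482456191397489 0.07187245824485444 lat 0.6082393655348148 pos [502.8 -10.7 184.4] F [ 0.2 -0.1 -1.3] T [-0.07   0.09   0.033] t 14.25
turn [0.0005 0.0007 0.001 ]
0.05 shift to [-0.002   0.008  -0.0133]
0.1 shift to [-0.0027  0.0156 -0.0268]
0.15 shift to [-0.0034  0.0225 -0.0406]
0.2 shift to [-0.004   0.0287 -0.0548]
0.25 shift to [-0.0045  0.0342 -0.0693]
0.3 shift to [-0.005   0.0389 -0.0841]
```

Request:
play_rows(
  plan=[
    [[0,0,0],[-0.0015,0.008,-0.0135],-1],
    [[0,0,0],[0,0,0],-1],
    [[0,0,0],[-0.001,0.0075,-0.0135],-1],
    [[0,0,0],[0,0,0],-1],
  ],
)

```text
time_s: 14.65
eef_pos: [501.6, -2.0, 169.8]
eef_rot: [0.524, 0.476, 0.522, -0.476]
force: [0.1, 0.1, -1.5]
finger_gap: 17.9
```

Request:
play_rows(
  plan=[
    [[0,0,0],[-0.0007,0.007,-0.014],-1],
    [[0,0,0],[0,0,0],-1],
    [[0,0,0],[-0.0007,0.006,-0.014],-1],
    [[0,0,0],[0,0,0],-1],
  ],
)

```text
time_s: 15.05
eef_pos: [500.7, 5.1, 154.5]
eef_rot: [0.524, 0.476, 0.522, -0.476]
force: [-0.2, -0.2, -1.9]
finger_gap: 17.3
```

Run:
```python
from h import *
arc()
s=snap('top','top12.png')
c=(240,140,360,230);g=cv2.resize(s['frame'][c[1]:c[3],c[0]:c[2]],None,fx=6,fy=6,interpolation=cv2.INTER_CUBIC)[:,:,::-1];cv2.imwrite('pics/t12z.png',g)
```

```text
theta 1.1740000000000002 err D,Z 0.3394097017945228 0.17482957372355656 lat 0.07363341849791738 pos [500.7   5.1 154.5] F [-0.2 -0.2 -1.9] T [-0.05   0.047  0.058] t 15.05
turn [0.0004 0.0007 0.001 ]
0.05 shift to [-0.0006  0.0045 -0.0149]
0.1 shift to [-0.001   0.009  -0.0298]
0.15 shift to [-0.0014  0.0127 -0.0448]
0.2 shift to [-0.0017  0.0157 -0.06  ]
0.25 shift to [-0.0019  0.0179 -0.0754]
0.3 shift to [-0.002   0.0194 -0.0908]
```

View pics/t12z.png

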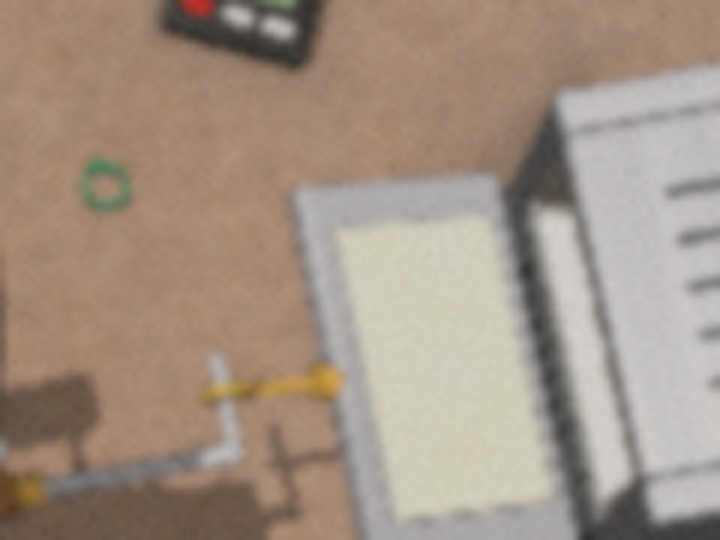

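Request:
play_rows(
  plan=[
    [[0,0,0],[-0.0006,0.005,-0.0145],-1],
    [[0,0,0],[0,0,0],-1],
    [[0,0,0],[-0.0005,0.004,-0.0145],-1],
    [[0,0,0],[0,0,0],-1],
  ],
)

```text
time_s: 15.5
eef_pos: [500.5, 10.0, 139.3]
eef_rot: [0.524, 0.477, 0.522, -0.476]
force: [-0.4, -0.2, -1.0]
finger_gap: 17.7
```

Request:
play_rows(
  plan=[
    [[0,0,0],[-0.0004,0.0035,-0.0145],-1],
    [[0,0,0],[0,0,0],-1],
  ],
)

```text
time_s: 15.7
eef_pos: [500.3, 12.0, 131.4]
eef_rot: [0.524, 0.477, 0.522, -0.476]
force: [-0.1, -0.1, -0.9]
finger_gap: 17.6
```

Request:
play_rows(
  plan=[
    [[0,0,0],[-0.0003,0.003,-0.0145],-1],
    [[0,0,0],[0,0,0],-1],
  ],
)

```text
time_s: 15.9
eef_pos: [500.2, 13.6, 123.5]
eef_rot: [0.523, 0.477, 0.522, -0.476]
force: [0.1, 0.3, -0.3]
finger_gap: 17.8
```

Run:
```python
from h import *
arc()
```

```text
theta 1.381 err D,Z 0.4630298421091936 0.12016283234473235 lat 0.30965244323278024 pos [500.2  13.6 123.5] F [ 0.1  0.3 -0.3] T [-0.047  0.045 -0.01 ] t 15.9
turn [0.0002 0.0009 0.0011]
0.05 shift to [-0.0007  0.0011 -0.0156]
0.1 shift to [-0.0009  0.0025 -0.031 ]
0.15 shift to [-0.0009  0.0031 -0.0465]
0.2 shift to [-0.0009  0.0031 -0.0524]
0.25 shift to [-0.0009  0.0031 -0.0524]
0.3 shift to [-0.0009  0.0031 -0.0524]
```

Request:
play_rows(
  plan=[
    [[0,0,0],[-0.0005,0.001,-0.012],-1],
    [[0,0,0],[0,0,0],-1],
  ],
)

```text
time_s: 16.1
eef_pos: [499.9, 14.5, 116.9]
eef_rot: [0.524, 0.477, 0.522, -0.476]
force: [-1.0, 0.1, -0.5]
finger_gap: 17.9
```

Request:
play_rows(
  plan=[
    [[0,0,0],[0,0.001,-0.01],-1],
    [[0,0,0],[0,0,0],-1],
  ],
)

```text
time_s: 16.3
eef_pos: [499.9, 15.1, 111.5]
eef_rot: [0.523, 0.477, 0.522, -0.476]
force: [0.9, 0.3, 0.3]
finger_gap: 17.7
```

Request:
play_rows(
  plan=[
    [[0,0,0],[0,0,-0.006],-1],
    [[0,0,0],[0,0,0],-1],
  ],
)

```text
time_s: 16.5
eef_pos: [500.0, 15.2, 108.2]
eef_rot: [0.523, 0.477, 0.522, -0.476]
force: [-0.4, -0.6, -0.3]
finger_gap: 17.6
```

Run:
```python
from h import *
arc()
s=snap('top','top13.png')
c=(220,140,340,230);g=cv2.resize(s['frame'][c[1]:c[3],c[0]:c[2]],None,fx=6,fy=6,interpolation=cv2.INTER_CUBIC)[:,:,::-1];cv2.imwrite('pics/t13z.png',g)
s=snap('side','side13.png')
```

```text
theta 1.479 err D,Z 0.30028942327672326 -0.030581976782173115 lat 0.2742689740623623 pos [500.   15.2 108.2] F [-0.4 -0.6 -0.3] T [-0.106  0.015  0.052] t 16.5
turn [0.0001 0.0009 0.001 ]
0.05 shift to [-0.0005 -0.     -0.0154]
0.1 shift to [-0.0005 -0.     -0.0219]
0.15 shift to [-0.0005 -0.     -0.0219]
0.2 shift to [-0.0005 -0.     -0.0219]
0.25 shift to [-0.0005 -0.     -0.0219]
0.3 shift to [-0.0005 -0.     -0.0219]
```

View pics/t13z.png

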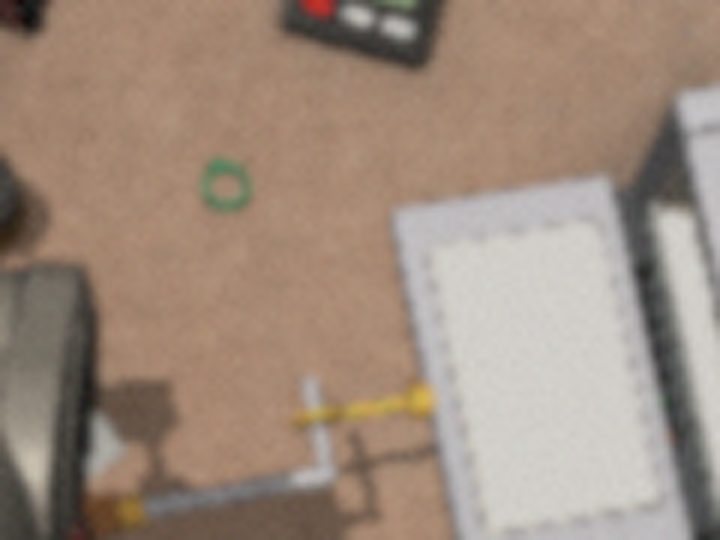

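View pics/side13.png

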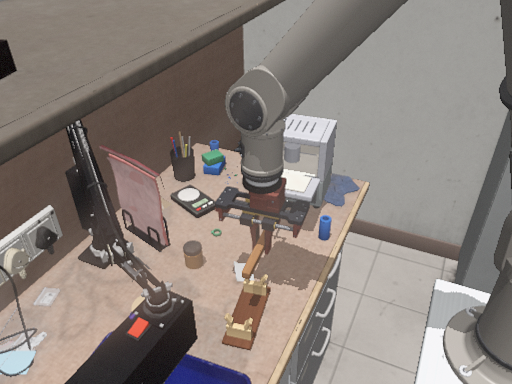

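Request:
play_rows(
  plan=[
    [[0,0,0],[0,0,-0.005],-1],
    [[0,0,0],[0,0,0],-1],
  ],
)

```text
time_s: 16.8
eef_pos: [500.1, 15.3, 106.0]
eef_rot: [0.523, 0.477, 0.522, -0.476]
force: [-0.2, 0.1, -0.7]
finger_gap: 18.0
```

Run:
```python
from h import *
o=observe();print(o['torque'],o['force'],o['eef_pos'])
```

```text
[-0.11543322  0.10742808 -0.00071218] [-0.22801538  0.11934426 -0.7130259 ] [500.06028678  15.28578965 105.95668845]
```

Request:
play_rows(
  plan=[
    [[0,0,0],[0,0,-0.005],-1],
    [[0,0,0],[0,0,0],-1],
  ],
)

```text
time_s: 17.0
eef_pos: [500.2, 15.4, 103.4]
eef_rot: [0.523, 0.477, 0.522, -0.475]
force: [-1.6, 0.1, 1.7]
finger_gap: 17.5
```

Run:
```python
from h import *
o=observe();print(o['torque'],o['force'],o['eef_pos'])
```

```text
[-0.30364642  0.13381969 -0.09936333] [-1.60429402  0.08319916  1.7147872 ] [500.23202813  15.38893961 103.44205139]
```

Request:
play_rows(
  plan=[
    [[0,0,0],[0,0,-0.004],-1],
    [[0,0,0],[0,0,0],-1],
  ],
)

```text
time_s: 17.2
eef_pos: [500.7, 15.5, 101.7]
eef_rot: [0.524, 0.477, 0.522, -0.475]
force: [-1.0, 0.8, 2.4]
finger_gap: 17.7
```

Run:
```python
from h import *
o=observe();print(o['torque'],o['force'],o['eef_pos'])
s=snap('top','top14.png')
c=(220,140,340,230);g=cv2.resize(s['frame'][c[1]:c[3],c[0]:c[2]],None,fx=6,fy=6,interpolation=cv2.INTER_CUBIC)[:,:,::-1];cv2.imwrite('pics/t14z.png',g)
```

```text
[-0.48906418  0.19929603 -0.08965667] [-1.03934303  0.78301498  2.37670909] [500.68211216  15.52381525 101.66299702]
```

View pics/t14z.png

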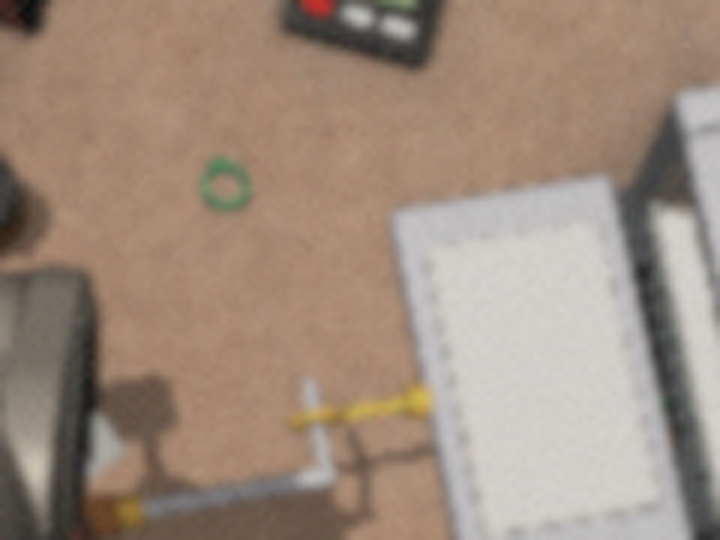

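Request:
play_rows(
  plan=[
    [[0,0,0],[0,0,-0.004],-1],
    [[0,0,0],[0,0,0],-1],
  ],
)

```text
time_s: 17.45
eef_pos: [500.8, 15.7, 99.8]
eef_rot: [0.524, 0.478, 0.522, -0.475]
force: [-0.9, 1.9, 3.6]
finger_gap: 17.7
```

Run:
```python
from h import *
o=observe();print(o['torque'],o['force'],o['eef_pos'])
```

```text
[-0.50895543  0.14742983 -0.15223696] [-0.92537023  1.87893672  3.63566501] [500.81415409  15.65808505  99.82749197]
```

Request:
play_rows(
  plan=[
    [[0,0,0],[0,0,-0.004],-1],
    [[0,0,0],[0,0,0],-1],
  ],
)

```text
time_s: 17.65
eef_pos: [500.8, 15.8, 97.7]
eef_rot: [0.524, 0.478, 0.522, -0.475]
force: [-1.4, 1.4, 3.2]
finger_gap: 17.8
```

Run:
```python
from h import *
o=observe();print(o['torque'],o['force'],o['eef_pos'])
for z in (1,): pass
s=snap('top','top15.png')
a=cv2.imread('pics/top14.png').astype(int);b=cv2.imread('pics/top13.png').astype(int)
```

```text
[-0.42266895  0.16429472 -0.1066426 ] [-1.38262534  1.35226272  3.23391089] [500.7974584   15.76935064  97.69055481]
```

Request:
play_rows(
  plan=[
    [[0,0,0],[0,0,0.006],-1],
    [[0,0,0],[0,0,0],-1],
  ],
)

```text
time_s: 17.9
eef_pos: [500.4, 15.5, 100.6]
eef_rot: [0.523, 0.478, 0.522, -0.475]
force: [0.2, 0.9, -1.4]
finger_gap: 17.5
```

Run:
```python
from h import *
o=observe();print(o['torque'],o['force'],o['eef_pos'])
```

```text
[-0.03912934  0.02324648 -0.01354231] [ 0.15476545  0.85006693 -1.43372366] [500.43504474  15.53750913 100.55587997]
```

Request:
play_rows(
  plan=[
    [[0,0,0],[0,0,0.005],-1],
    [[0,0,0],[0,0,0],-1],
  ],
)

```text
time_s: 18.1
eef_pos: [500.0, 15.3, 102.9]
eef_rot: [0.523, 0.477, 0.522, -0.476]
force: [-0.5, -0.5, -1.3]
finger_gap: 17.6
```

Run:
```python
from h import *
o=observe();print(o['torque'],o['force'],o['eef_pos'])
s=snap('top','top16.png')
c=(220,140,340,230);g=cv2.resize(s['frame'][c[1]:c[3],c[0]:c[2]],None,fx=6,fy=6,interpolation=cv2.INTER_CUBIC)[:,:,::-1];cv2.imwrite('pics/t16z.png',g)
```

```text
[-0.03670888  0.04315805  0.02246137] [-0.50784642 -0.50852513 -1.33656659] [499.96261856  15.34513418 102.89751837]
```

View pics/t16z.png

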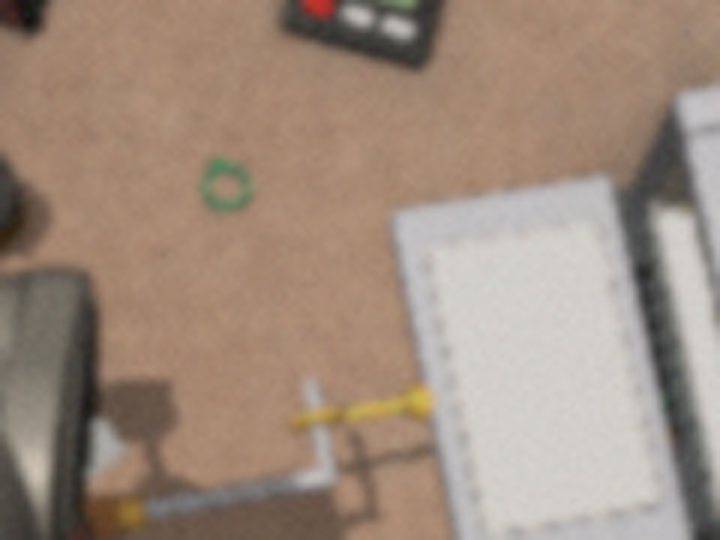

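Request:
play_rows(
  plan=[
    [[0,0,0],[-0.012,-0.001,0],-1],
    [[0,0,0],[0,0,0],-1],
  ],
)

```text
time_s: 18.35
eef_pos: [493.0, 14.7, 102.5]
eef_rot: [0.523, 0.477, 0.522, -0.476]
force: [0.6, -0.1, -0.7]
finger_gap: 17.5
```

Request:
play_rows(
  plan=[
    [[0,0,0],[-0.016,-0.0015,0],-1],
    [[0,0,0],[0,0,0],-1],
  ],
)

```text
time_s: 18.55
eef_pos: [483.9, 13.8, 102.4]
eef_rot: [0.523, 0.477, 0.522, -0.476]
force: [0.3, -0.9, -1.6]
finger_gap: 17.8
```

Run:
```python
from h import *
o=observe();print(o['torque'],o['force'],o['eef_pos'])
go((462,11.7,103),Rdown(-84.5))
```

```text
[-0.08061564  0.07833254  0.05356691] [ 0.31416584 -0.88620914 -1.56142046] [483.94712853  13.80297101 102.39891256]
t 18.55 pos [483.9  13.8 102.4] F [ 0.3 -0.9 -1.6] gap 17.8
shift units [-0.0439 -0.0042  0.0012] rows>= 0.4389425705185454
turn units [-0.0001  0.0005  0.0013] rows>= 0.028515836835434485
```

Request:
play_rows(
  plan=[
    [[0,0,0],[-0.016,-0.0015,0.0005],-1],
    [[0,0,0],[0,0,0],-1],
    [[0,0,0],[-0.016,-0.0015,0.0005],-1],
    [[0,0,0],[0,0,0],-1],
  ],
)

```text
time_s: 18.95
eef_pos: [466.1, 12.2, 103.0]
eef_rot: [0.523, 0.477, 0.522, -0.476]
force: [-0.4, -0.2, -2.0]
finger_gap: 17.5
```

Request:
play_rows(
  plan=[
    [[0,0,0],[-0.014,-0.0015,0],-1],
    [[0,0,0],[0,0,0],-1],
  ],
)

```text
time_s: 19.15
eef_pos: [458.5, 11.4, 103.0]
eef_rot: [0.523, 0.477, 0.522, -0.476]
force: [0.3, 0.0, -1.8]
finger_gap: 17.6
```

Run:
```python
from h import *
import pickle
o=observe();print(o['torque'],o['force'],o['eef_pos'])
s=snap('top','top17.png');pickle.dump(s,open('top17.pkl','wb'))
c=(200,140,340,250);g=cv2.resize(s['frame'][c[1]:c[3],c[0]:c[2]],None,fx=5,fy=5,interpolation=cv2.INTER_CUBIC)[:,:,::-1];cv2.imwrite('pics/t17z.png',g)
s=snap('side','side17.png');pickle.dump(s,open('side17.pkl','wb'))
```

```text
[-0.06022953  0.03840431  0.01259426] [ 0.2769506   0.02879955 -1.78616555] [458.47388931  11.38748972 103.02819759]
```

View pics/t17z.png

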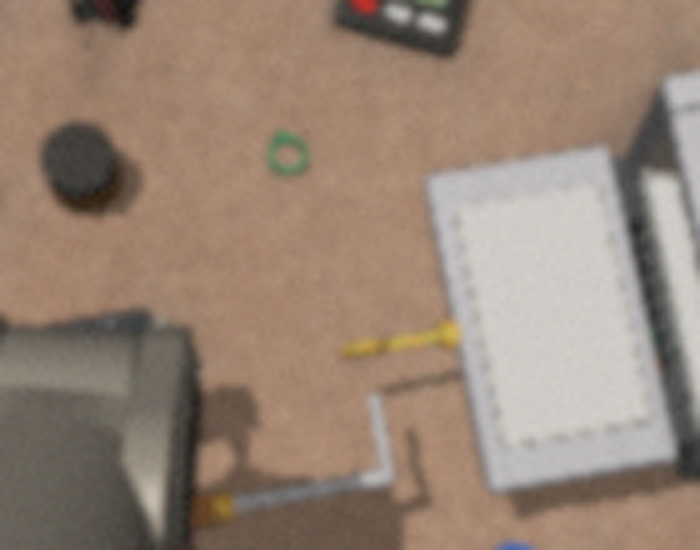

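View pics/side17.png

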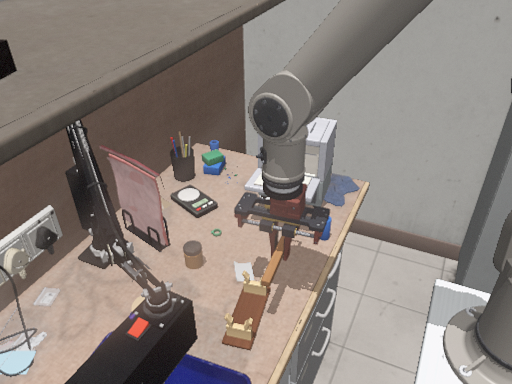

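Request:
play_rows(
  plan=[
    [[0,0,0],[0,0.03,0.005],-1],
    [[0,0,0.006],[0.01,0.04,0.005],-1],
    [[0,0,0.006],[0.03,0.04,0],-1],
    [[0,0,0.006],[0.03,0.03,0],-1],
    [[0,0,0],[0,0,0],-1],
  ],
)

```text
time_s: 19.75
eef_pos: [497.0, 84.1, 108.9]
eef_rot: [0.537, 0.463, 0.535, -0.46]
force: [-0.6, 0.0, -2.6]
finger_gap: 17.4
```

Run:
```python
from h import *
go((495.9,87.7,108),Rdown(-80.5))
```

```text
t 19.75 pos [497.   84.1 108.9] F [-0.6  0.  -2.6] gap 17.4
shift units [-0.0021  0.0071 -0.0018] rows>= 0.07143793879656726
turn units [-0.0004  0.0016  0.0053] rows>= 0.1156127334062536
```

Request:
play_rows(
  plan=[
    [[0,0.001,0.005],[-0.002,0.0075,0],-1],
    [[0,0,0],[0,0,0],-1],
    [[0,0,0],[0,0,0],-1],
  ],
)

```text
time_s: 20.05
eef_pos: [494.8, 86.6, 108.5]
eef_rot: [0.539, 0.457, 0.539, -0.457]
force: [0.2, -0.9, -2.0]
finger_gap: 17.6
```

Run:
```python
from h import *
import pickle
go((495.9,87.7,108),Rdown(-80.5))
for n in ['wrist','side','top']:
    s=snap(n,n+'18.png');pickle.dump(s,open(n+'18.pkl','wb'))
s=pickle.load(open('top18.pkl','rb'));c=(150,190,270,270);g=cv2.resize(s['frame'][c[1]:c[3],c[0]:c[2]],None,fx=6.5,fy=6.5,interpolation=cv2.INTER_CUBIC)[:,:,::-1];cv2.imwrite('pics/t18z.png',g)
s=pickle.load(open('side18.pkl','rb'));c=(200,150,350,350);g=cv2.resize(s['frame'][c[1]:c[3],c[0]:c[2]],None,fx=3,fy=3,interpolation=cv2.INTER_CUBIC)[:,:,::-1];cv2.imwrite('pics/s18z.png',g)
```

```text
t 20.05 pos [494.8  86.6 108.5] F [ 0.2 -0.9 -2. ] gap 17.6
shift units [ 0.0023  0.0021 -0.001 ] rows>= 0.02297411090143555
turn units [-0.0001  0.      0.0003] rows>= 0.007535415586524714
```

View pics/wrist18.png

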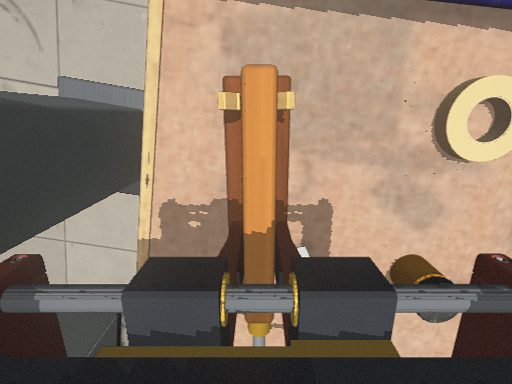

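View pics/s18z.png

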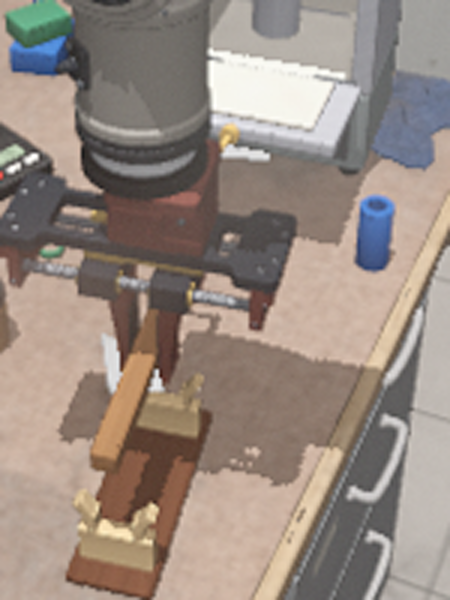

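View pics/t18z.png

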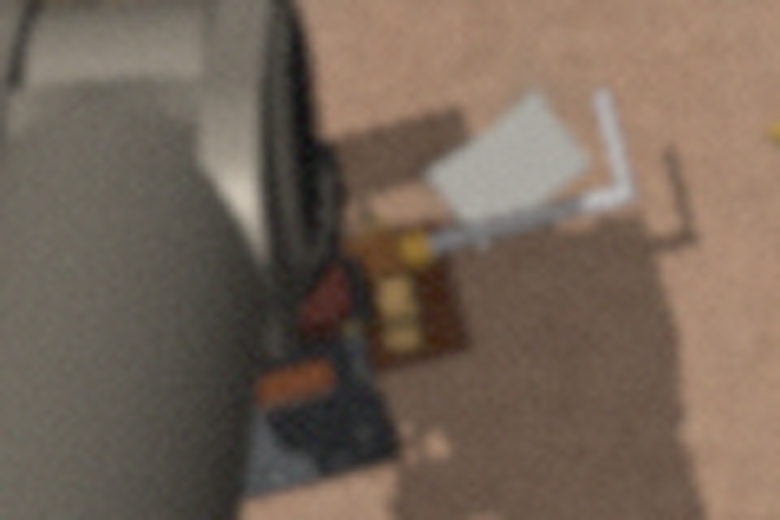

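Run:
```python
from h import *
import pickle
W=pickle.load(open('wrist18.pkl','rb'));S=pickle.load(open('side18.pkl','rb'));T=pickle.load(open('top18.pkl','rb'))
px=np.array([np.cos(np.radians(-80.5)),np.sin(np.radians(-80.5)),0]);py=np.array([-px[1],px[0],0])
tcp=np.array([494.8,86.6,108.5])
def rel(p): q=p-tcp; return np.array([q@px,q@py,q[2]]).round(1)
# top rear edge of handle: wrist (259.5,66)  side zoom (113,455)/3+(200,150)?
for wu,wv,su,sv in [(259.5,67,104/3+200,458/3+150)]:
    P,e=tri([ray(W,wu,wv),ray(S,su,sv)]);print('rear top',P,e,rel(P))
for z in (110,115,120,124): print(z,'rear',rel(onz(W,259.5,66,z)),'front ferrule',rel(onz(W,259,325,z)))
# edges at rear & near
for z in (124,): 
  for u,v in [(243,70),(277,70),(245,250),(274,250)]: print(rel(onz(W,u,v,z)))
ps=[onz(W,u,v,61) for u,v in [(230,101),(286.5,100)]];print('rear posts',ps,rel(ps[0]),rel(ps[1]))
print('hook corner',[rel(onz(T,246.3,219,z)) for z in (110,115,120)],'end',rel(onz(T,242.3,204.5,115)))
```

```text
rear top [478.52939853 184.45945301 114.1325142 ] [np.float64(1.4821140421785959), np.float64(1.4821140421786467)] [-99.2   0.1   5.6]
110 rear [-100.8    1.5    1.5] front ferrule [58.8  1.1  1.5]
115 rear [-100.     1.5    6.5] front ferrule [54.3  1.1  6.5]
120 rear [-99.1   1.5  11.5] front ferrule [49.8  1.1 11.5]
124 rear [-98.5   1.5  15.5] front ferrule [46.2  1.1 15.5]
[-96.8  -6.1  15.5]
[-96.8   9.6  15.5]
[-4.5 -6.6 15.5]
[-4.5  9.5 15.5]
rear posts [array([461.86211526, 168.61722441,  61.        ]), array([500.62758202, 175.73070833,  61.        ])] [-86.3 -18.9 -47.5] [-86.9  20.5 -47.5]
hook corner [array([136.3,   3.4,   1.5]), array([136.2,   2.6,   6.5]), array([136.2,   1.8,  11.5])] end [135.5  42.    6.5]
```

Request:
play_rows(
  plan=[
    [[0,0,0],[0.002,0.002,-0.01],-1],
    [[0,0,0],[0,0,-0.03],-1],
    [[0,0,0],[0,0,-0.03],-1],
    [[0,0,0],[0,0,-0.02],-1],
    [[0,0,0],[0,0,0],-1],
  ],
)

```text
time_s: 20.7
eef_pos: [496.1, 87.2, 61.7]
eef_rot: [0.539, 0.458, 0.539, -0.457]
force: [0.4, -0.3, -0.5]
finger_gap: 17.3
```

Run:
```python
from h import *
go((495.9,87.7,52),Rdown(-80.5));print(observe()['torque'])
```

```text
t 20.7 pos [496.1  87.2  61.7] F [ 0.4 -0.3 -0.5] gap 17.3
shift units [-0.0004  0.001  -0.0193] rows>= 0.1931989209067592
turn units [-0.0004  0.0005  0.0009] rows>= 0.02281172025984858
[ 0.01317886  0.06929792 -0.00424214]
```

Request:
play_rows(
  plan=[
    [[0,0,0],[0,0.001,-0.01],-1],
    [[0,0,0],[0,0,0],-1],
    [[0,0,0],[0,0,-0.006],-1],
    [[0,0,0],[0,0,0],-1],
  ],
)

```text
time_s: 21.1
eef_pos: [497.3, 87.3, 54.5]
eef_rot: [0.539, 0.459, 0.538, -0.457]
force: [-2.8, 0.3, 1.9]
finger_gap: 17.5
```

Run:
```python
from h import *
import pickle
go((495.9,87.7,39),Rdown(-80.5));print(observe()['torque'])
for n in ['wrist','side']:
    s=snap(n,n+'19.png');pickle.dump(s,open(n+'19.pkl','wb'))
s=pickle.load(open('side19.pkl','rb'));c=(200,200,320,350);g=cv2.resize(s['frame'][c[1]:c[3],c[0]:c[2]],None,fx=4,fy=4,interpolation=cv2.INTER_CUBIC)[:,:,::-1];cv2.imwrite('pics/s19z.png',g)
```

```text
t 21.1 pos [497.3  87.3  54.5] F [-2.8  0.3  1.9] gap 17.5
shift units [-0.0028  0.0007 -0.031 ] rows>= 0.3102767507032193
turn units [-0.0006  0.0011  0.0012] rows>= 0.0357619952522358
[0.18279218 0.50346135 0.15066634]
```

View pics/wrist19.png

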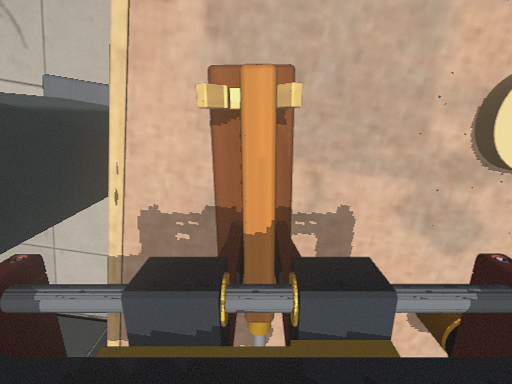

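View pics/s19z.png

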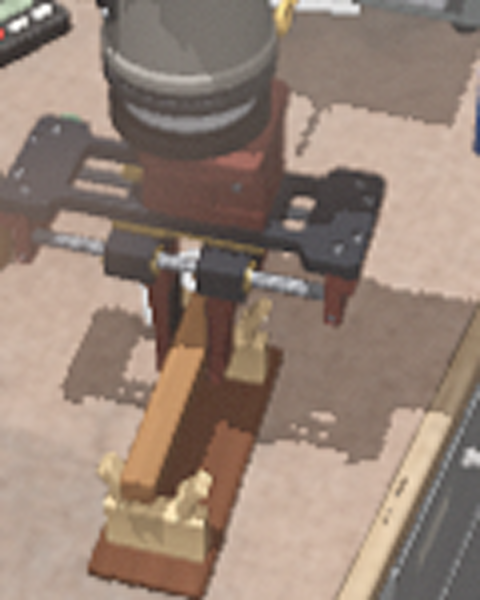

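```bash
python3 - <<'E'
from h import *
import pickle
W=pickle.load(open('wrist19.pkl','rb'))
px=np.array([np.cos(np.radians(-80.5)),np.sin(np.radians(-80.5)),0]);py=np.array([-px[1],px[0],0])
tcp=np.array([497.3,87.3,54.5])
def rel(p): q=p-tcp; return np.array([q@px,q@py,q[2]]).round(1)
print('posts outer/inner z61',[rel(onz(W,u,v,61)) for u,v in [(196,94),(301.5,94),(228,96),(277,96)]])
print('pole edges rear z62',[rel(onz(W,u,v,62)) for u,v in [(242,68),(276.5,68)]],[rel(onz(W,u,v,66)) for u,v in [(245,230),(275,230)]])
W=pickle.load(open('w1.pkl','rb'));tcp=np.array([496.,87.7,54.5])
print('initial posts',[rel(onz(W,u,v,61)) for u,v in [(212.5,87),(278,86)]],'pole',[rel(onz(W,u,v,54)) for u,v in [(239.5,75),(258,75)]],[rel(onz(W,u,v,54)) for u,v in [(242,215),(259.5,215)]])
E
python3 - <<'E'
import cv2
a=cv2.imread('pics/w1.png')[55:245,190:300];b=cv2.imread('pics/wrist19.png')[50:240,180:320]
cv2.imwrite('pics/cmp.png',cv2.hconcat([cv2.resize(a,(330,570),interpolation=2),cv2.resize(b,(420,570),interpolation=2)]))
E
```

```text
posts outer/inner z61 [array([-87.1, -30.3,   6.5]), array([-86.9,  23. ,   6.5]), array([-86.1, -14.2,   6.5]), array([-86. ,  10.6,   6.5])]
pole edges rear z62 [array([-98.9,  -6.7,   7.5]), array([-98.8,  10.1,   7.5])] [array([-14.8,  -6.6,  11.5]), array([-14.7,  10.2,  11.5])]
initial posts [array([-85.3, -29.5,   6.5]), array([-85.4,  25. ,   6.5])] pole [array([-95.2,  -7.2,  -0.5]), array([-95. ,   8.5,  -0.5])] [array([30.9, -9. , -0.5]), array([31.1,  8.1, -0.5])]
```

View pics/cmp.png

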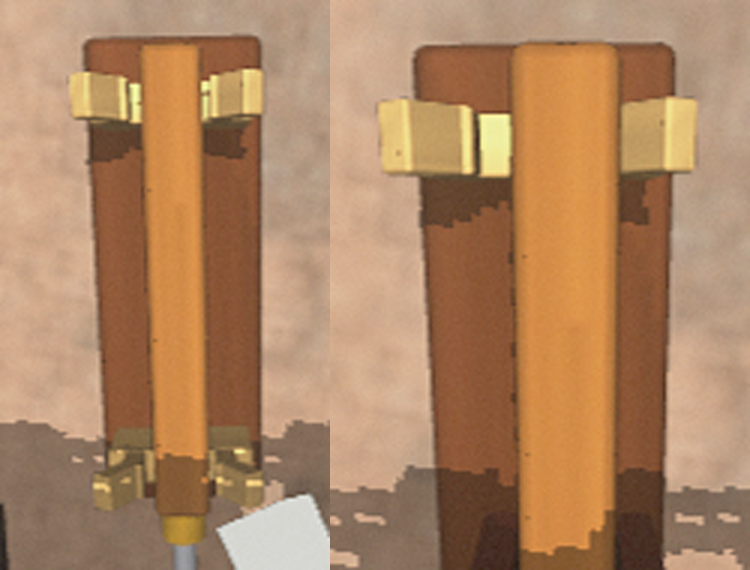

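Request:
play_rows(
  plan=[
    [[0,0,0],[-0.003,0,0.008],-1],
    [[0,0,0],[0,0,0],-1],
    [[0,0,0],[0,0,0],-1],
  ],
)

```text
time_s: 21.5
eef_pos: [495.7, 87.8, 59.0]
eef_rot: [0.54, 0.459, 0.538, -0.456]
force: [-0.5, 0.5, -1.3]
finger_gap: 17.5
```

Run:
```python
from h import *
go((494.5,87.5,52),Rdown(-80.5));print(observe()['torque'])
```

```text
t 21.5 pos [495.7  87.8  59. ] F [-0.5  0.5 -1.3] gap 17.5
shift units [-0.0024 -0.0005 -0.014 ] rows>= 0.13960236351044414
turn units [-0.0006  0.0013  0.0011] rows>= 0.037468731835015694
[-0.06999988  0.06801912  0.05247545]
```

Request:
play_rows(
  plan=[
    [[0.016,0.004,0.001],[-0.002,0,0],-1],
    [[0,0,0],[0,0,0],-1],
    [[0,0,0],[0,0,-0.006],-1],
    [[0,0,0],[0,0,0],-1],
  ],
)

```text
time_s: 21.9
eef_pos: [494.5, 88.7, 55.5]
eef_rot: [0.526, 0.468, 0.554, -0.444]
force: [0.4, 0.7, -1.4]
finger_gap: 17.5
```

Run:
```python
from h import *
import pickle
go((494.5,87.7,52),Rdown(-80.5));print(observe()['torque'])
s=snap('wrist','wrist20.png');pickle.dump(s,open('wrist20.pkl','wb'))
b=s['frame'][50:240,180:320,::-1];cv2.imwrite('pics/w20z.png',cv2.resize(b,(420,570),interpolation=2))
s=snap('side');c=(200,200,320,350);g=cv2.resize(s['frame'][c[1]:c[3],c[0]:c[2]],None,fx=4,fy=4,interpolation=cv2.INTER_CUBIC)[:,:,::-1];cv2.imwrite('pics/s20z.png',g)
```

```text
t 21.9 pos [494.5  88.7  55.5] F [ 0.4  0.7 -1.4] gap 17.5
shift units [-0.     -0.0021 -0.007 ] rows>= 0.06953040359893606
turn units [-0.0166 -0.0028 -0.0003] rows>= 0.35198639952485783
[-0.11263567  0.01277109  0.00794819]
```

View pics/w20z.png

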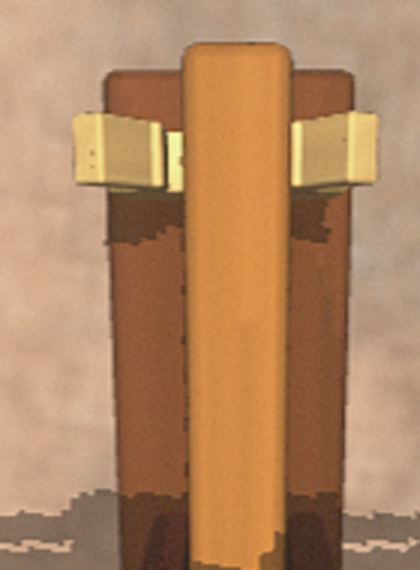

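View pics/s20z.png

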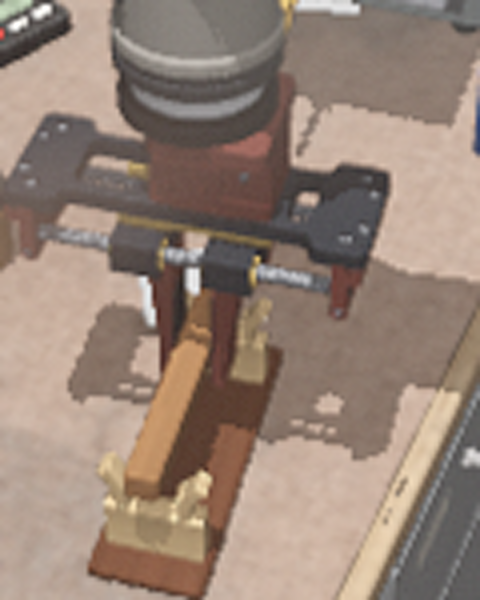

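Request:
play_rows(
  plan=[
    [[0,0,0],[0,-0.001,-0.007],-1],
    [[0,0,0],[0,0,0],-1],
  ],
)

```text
time_s: 22.2
eef_pos: [494.6, 89.1, 51.8]
eef_rot: [0.526, 0.468, 0.554, -0.444]
force: [-0.5, 0.9, -0.7]
finger_gap: 17.8
```

Request:
play_rows(
  plan=[
    [[0,0,0],[0,0,-0.007],-1],
    [[0,0,0],[0,0,0],-1],
  ],
)

```text
time_s: 22.4
eef_pos: [494.5, 89.3, 47.9]
eef_rot: [0.526, 0.468, 0.554, -0.444]
force: [-0.1, 0.1, -1.3]
finger_gap: 17.2
```

Run:
```python
from h import *
go((494.5,87.7,38.5));print(observe()['torque'])
```

```text
t 22.4 pos [494.5  89.3  47.9] F [-0.1  0.1 -1.3] gap 17.2
shift units [ 0.     -0.0032 -0.0188] rows>= 0.18808183545149632
[-0.06161884  0.03157729  0.07025962]
```

Request:
play_rows(
  plan=[
    [[0,0,0],[0,-0.003,-0.006],-1],
    [[0,0,0],[0,0,0],-1],
  ],
)

```text
time_s: 22.6
eef_pos: [494.4, 87.7, 44.5]
eef_rot: [0.526, 0.468, 0.554, -0.444]
force: [-0.7, 0.6, -2.3]
finger_gap: 17.5
```

Request:
play_rows(
  plan=[
    [[0,0,0],[0,-0.001,-0.005],-1],
    [[0,0,0],[0,0,0],-1],
  ],
)

```text
time_s: 22.8
eef_pos: [494.4, 87.0, 41.8]
eef_rot: [0.526, 0.468, 0.554, -0.444]
force: [-0.6, 0.0, -1.8]
finger_gap: 17.5
```

Run:
```python
from h import *
go((494.5,87.7,38.5));print(observe()['torque'])
s=snap('wrist','w21.png')
b=s['frame'][50:240,180:320,::-1];cv2.imwrite('pics/w21z.png',cv2.resize(b,(420,570),interpolation=2))
s=snap('side');c=(200,200,320,350);g=cv2.resize(s['frame'][c[1]:c[3],c[0]:c[2]],None,fx=4,fy=4,interpolation=cv2.INTER_CUBIC)[:,:,::-1];cv2.imwrite('pics/s21z.png',g)
```

```text
t 22.8 pos [494.4  87.   41.8] F [-0.6  0.  -1.8] gap 17.5
shift units [ 0.0002  0.0013 -0.0066] rows>= 0.0657346919523816
[-0.12496546  0.02798649 -0.02192307]
```

View pics/w21z.png

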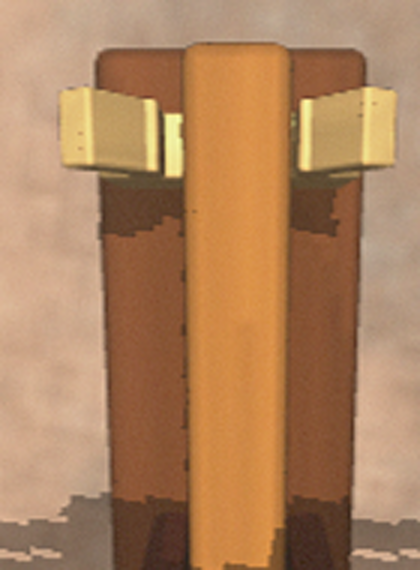

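View pics/s21z.png

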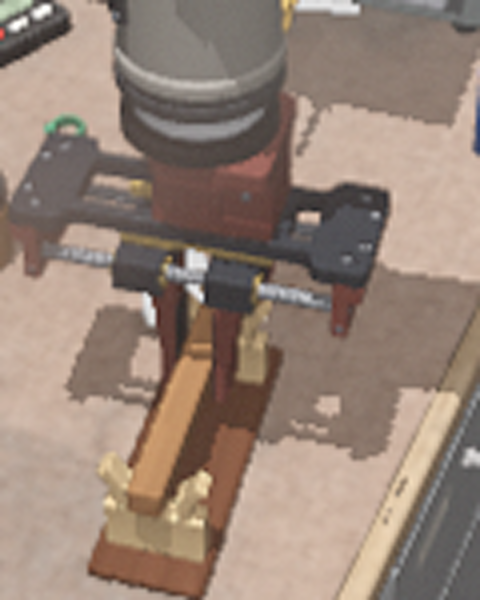

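Request:
play_rows(
  plan=[
    [[0,0,0],[0,0.001,-0.004],-1],
    [[0,0,0],[0,0,0],-1],
  ],
  newtons=25,
)

```text
time_s: 23.1
eef_pos: [494.8, 87.7, 40.1]
eef_rot: [0.526, 0.468, 0.554, -0.444]
force: [0.1, -0.1, -1.1]
finger_gap: 18.3
```

Request:
play_rows(
  plan=[
    [[0,0,0],[0,0,-0.004],-1],
    [[0,0,0],[0,0,0],-1],
  ],
)

```text
time_s: 23.3
eef_pos: [495.1, 88.1, 38.4]
eef_rot: [0.526, 0.468, 0.554, -0.443]
force: [-0.7, -0.5, -0.5]
finger_gap: 18.2
```

Run:
```python
from h import *
go((494.5,87.7,38.5));print(observe()['torque'])
```

```text
t 23.3 pos [495.1  88.1  38.4] F [-0.7 -0.5 -0.5] gap 18.2
shift units [-0.0012 -0.0007  0.0002] rows>= 0.011825673470433456
[-0.11507739  0.15473898 -0.02567718]
```

Request:
play_rows(
  plan=[
    [[0,0,0],[0,0,-0.003],-1],
    [[0,0,0],[0,0,0],-1],
    [[0,0,0],[0,0,0],-1],
  ],
  newtons=8,
)

```text
time_s: 23.6
eef_pos: [495.2, 88.1, 37.4]
eef_rot: [0.526, 0.468, 0.554, -0.443]
force: [0.3, -0.0, -2.3]
finger_gap: 18.0
```

Run:
```python
from h import *
go((494.5,87.7,38.5));print(observe()['torque'])
s=snap('wrist','w22.png')
b=s['frame'][50:240,180:320,::-1];cv2.imwrite('pics/w22z.png',cv2.resize(b,(420,570),interpolation=2))
s=snap('side');c=(200,200,320,350);g=cv2.resize(s['frame'][c[1]:c[3],c[0]:c[2]],None,fx=4,fy=4,interpolation=cv2.INTER_CUBIC)[:,:,::-1];cv2.imwrite('pics/s22z.png',g)
```

```text
t 23.6 pos [495.2  88.1  37.4] F [ 0.3 -0.  -2.3] gap 18.0
shift units [-0.0015 -0.0007  0.0023] rows>= 0.022967695818240087
[-0.09075276  0.02583562  0.02087607]
```

View pics/s22z.png

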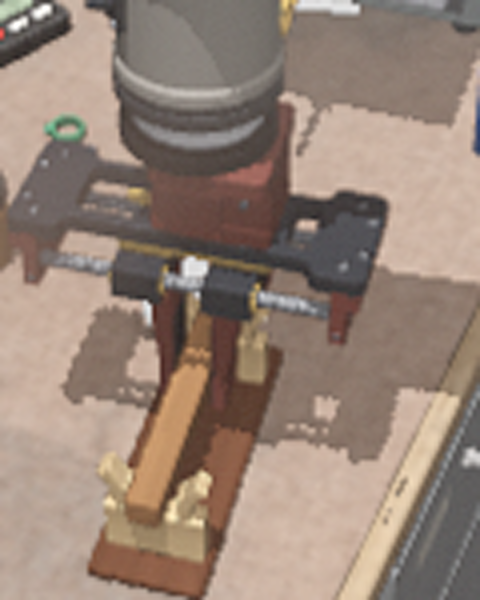

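View pics/w22z.png

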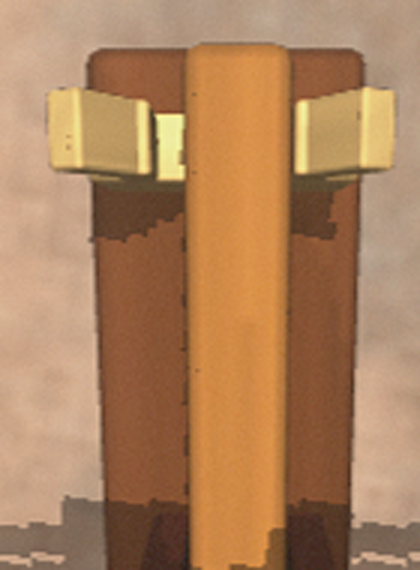

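Request:
play_rows(
  plan=[
    [[0,0,0],[-0.002,0,-0.003],-1],
    [[0,0,0],[0,0,0],-1],
    [[0,0,0],[0,0,-0.003],-1],
    [[0,0,0],[0,0,0],-1],
  ],
)

```text
time_s: 24.1
eef_pos: [495.4, 88.0, 35.7]
eef_rot: [0.526, 0.469, 0.554, -0.443]
force: [0.0, 0.3, -1.7]
finger_gap: 17.7
```

Run:
```python
from h import *
import pickle
go((494.5,87.7,38.5));print(observe()['torque'])
s=snap('side');c=(200,200,320,350);g=cv2.resize(s['frame'][c[1]:c[3],c[0]:c[2]],None,fx=4,fy=4,interpolation=cv2.INTER_CUBIC)[:,:,::-1];cv2.imwrite('pics/s23z.png',g)
s=snap('top','t23.png');c=(150,190,270,270);g=cv2.resize(s['frame'][c[1]:c[3],c[0]:c[2]],None,fx=6.5,fy=6.5,interpolation=cv2.INTER_CUBIC)[:,:,::-1];cv2.imwrite('pics/t23z.png',g)
```

```text
t 24.1 pos [495.4  88.   35.7] F [ 0.   0.3 -1.7] gap 17.7
shift units [-0.0019 -0.0007  0.0056] rows>= 0.05622929030925888
[-0.1339339   0.09840518  0.0449616 ]
```

View pics/s23z.png

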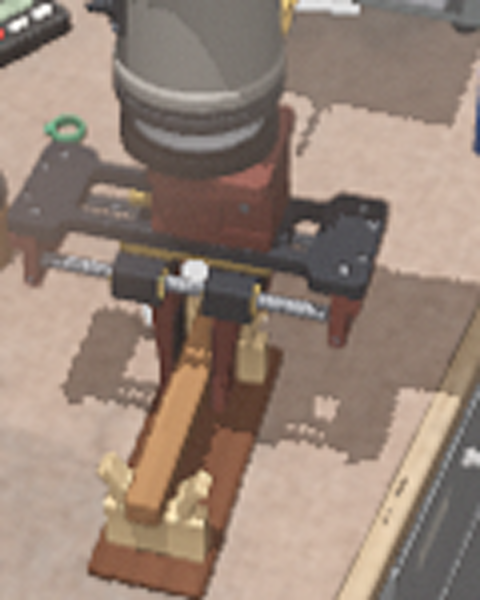

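View pics/t23z.png

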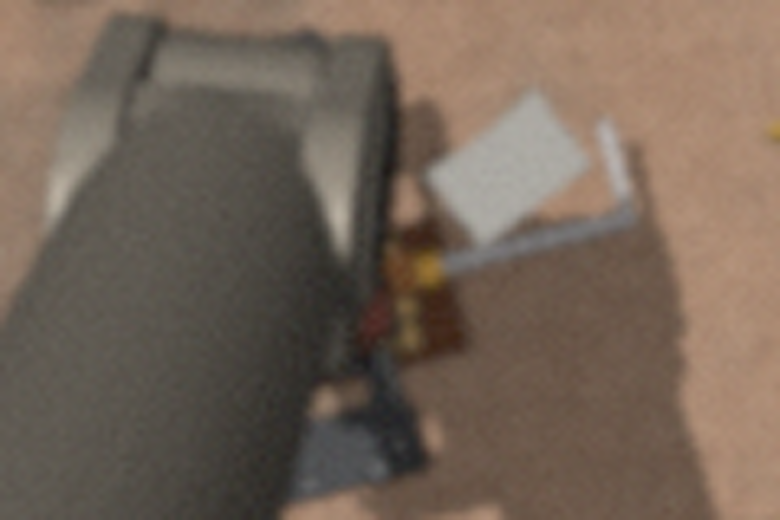

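Request:
play_rows(
  plan=[
    [[0,0,0],[0,0,0],-0.4],
    [[0,0,0],[0,0,0],-0.4],
    [[0,0,0],[0,0,0],0.2],
    [[0,0,0],[0,0,0],0.2],
    [[0,0,0],[0,0,0],0.2],
  ],
)

```text
time_s: 24.7
eef_pos: [495.7, 88.2, 35.3]
eef_rot: [0.527, 0.469, 0.554, -0.443]
force: [-0.1, -0.1, 0.0]
finger_gap: 46.9
```

Run:
```python
from h import *
go((495.4,88,160),Rdown(-80.5))
s=snap('side');c=(200,200,320,350);g=cv2.resize(s['frame'][c[1]:c[3],c[0]:c[2]],None,fx=4,fy=4,interpolation=cv2.INTER_CUBIC)[:,:,::-1];cv2.imwrite('pics/s24z.png',g)
```

```text
t 24.7 pos [495.7  88.2  35.3] F [-0.1 -0.1  0. ] gap 46.9
shift units [-0.0006 -0.0004  0.2494] rows>= 2.494438786929285
turn units [-0.0171 -0.0016 -0.0009] rows>= 0.3602775251455199
```

View pics/s24z.png

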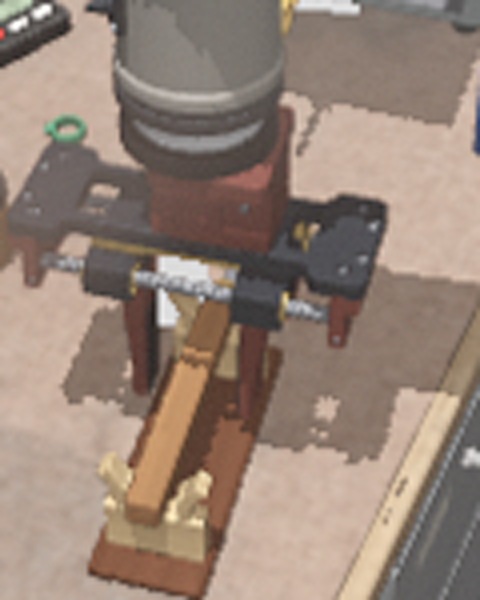

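Request:
play_rows(
  plan=[
    [[0,0,0],[0,0,0.02],0.2],
    [[0,0,0],[0,0,0.05],0.2],
    [[0,0,0],[0,0,0.08],0.2],
    [[0,0,0],[0,0,0.08],0.2],
    [[0,0,0],[0,0,0.06],0.2],
  ],
)

```text
time_s: 25.25
eef_pos: [491.8, 86.4, 183.4]
eef_rot: [0.525, 0.467, 0.555, -0.446]
force: [-0.3, -0.1, 0.5]
finger_gap: 52.4
```

Request:
play_rows(
  plan=[
    [[-0.004,0,0],[-0.04,0.06,0.02],0.2],
    [[-0.004,0,0],[-0.05,0.07,0],0.2],
    [[-0.004,0,0],[-0.05,0.07,0],0.2],
    [[-0.004,0,0],[-0.04,0.07,0],0.2],
    [[0,0,0],[0,0,0],0.2],
  ],
)

```text
time_s: 25.75
eef_pos: [402.7, 224.2, 203.5]
eef_rot: [0.537, 0.46, 0.539, -0.457]
force: [0.6, 0.2, 0.1]
finger_gap: 52.4
```

Run:
```python
from h import *
import pickle
go((495.4,88,160))
for n in ['top','side']:
    s=snap(n,n+'25.png');pickle.dump(s,open(n+'25.pkl','wb'))
    c=(150,130,400,280) if n=='top' else (200,90,350,350);k=3.2 if n=='top' else 2.3
    cv2.imwrite(f'pics/{n}25z.png',cv2.resize(s['frame'][c[1]:c[3],c[0]:c[2]],None,fx=k,fy=k,interpolation=cv2.INTER_CUBIC)[:,:,::-1])
```

```text
t 25.75 pos [402.7 224.2 203.5] F [0.6 0.2 0.1] gap 52.4
shift units [ 0.1854 -0.2723 -0.0869] rows>= 2.7233959369821186
```

View pics/top25z.png

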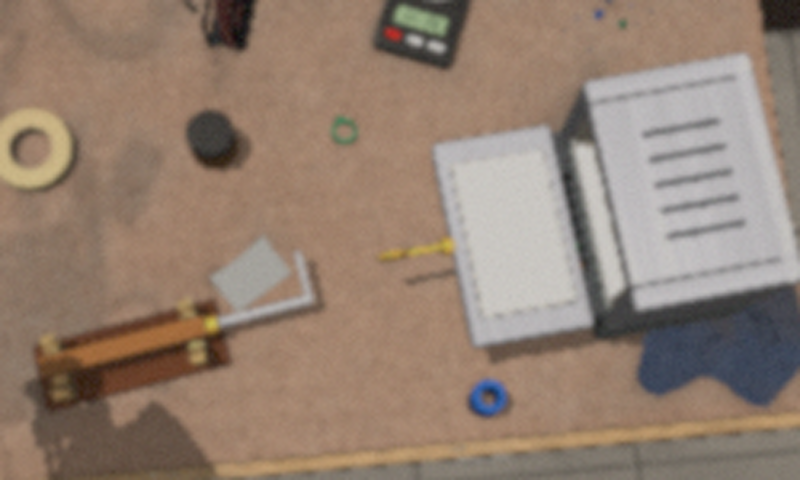

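View pics/side25z.png

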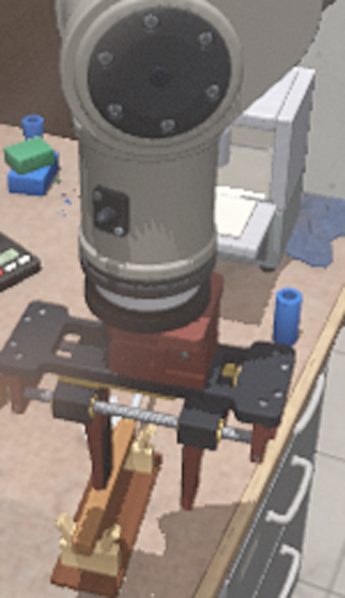

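Request:
play_rows(
  plan=[
    [[0,0,0.02],[-0.06,0.08,0.01],0.2],
    [[0,0,0.028],[-0.06,0.08,0.02],0.2],
    [[0,0,0.028],[-0.05,0.08,0],0.2],
    [[0,0,0.028],[-0.04,0.085,0],0.2],
    [[0,0,0.028],[-0.04,0.085,0],0.2],
  ],
)

```text
time_s: 26.35
eef_pos: [286.9, 416.6, 221.1]
eef_rot: [0.618, 0.347, 0.617, -0.343]
force: [1.0, 0.2, 0.5]
finger_gap: 52.8
```

Request:
play_rows(
  plan=[
    [[0,0,0.028],[-0.04,0.085,0],0.2],
    [[0,0,0.028],[-0.04,0.085,0],0.2],
    [[0,0,0.02],[-0.02,0.05,0],0.2],
    [[0,0,0],[0,0,0],0.2],
    [[0,0,0],[0,0,0],0.2],
  ],
)

```text
time_s: 26.85
eef_pos: [240.6, 530.4, 221.3]
eef_rot: [0.655, 0.27, 0.654, -0.265]
force: [0.5, -1.5, -0.0]
finger_gap: 52.7
```

Run:
```python
from h import *
import pickle
go((164,654,233))
for n in ['top','side']:
    s=snap(n,n+'26.png');pickle.dump(s,open(n+'26.pkl','wb'))
s=pickle.load(open('side26.pkl','rb'))
for nm,c,k in [('a',(240,100,350,220),5),('b',(210,230,290,350),5)]:
    g=cv2.resize(s['frame'][c[1]:c[3],c[0]:c[2]],None,fx=k,fy=k,interpolation=cv2.INTER_CUBIC)[:,:,::-1].copy()
    for u in range(c[0]//10*10+10,c[2],10): cv2.putText(g,str(u),(int((u-c[0])*k),12),0,.35,(0,0,255),1)
    for v in range(c[1]//10*10+10,c[3],10): cv2.putText(g,str(v),(0,int((v-c[1])*k+5)),0,.35,(0,0,255),1)
    cv2.imwrite(f'pics/s26{nm}.png',g)
D=pickle.load(open('s0.pkl','rb'))
T=pickle.load(open('top26.pkl','rb'))
for X in (D['top'],T):
    h=cv2.cvtColor(X['frame'],cv2.COLOR_RGB2HSV);m=cv2.inRange(h,(8,120,130),(17,255,255));N,l,st,ce=cv2.connectedComponentsWithStats(m)
    i=1+np.argmax(st[1:,4]);v,u=np.nonzero(l==i);pts=np.array([onz(X,a,b,54) for a,b in zip(u,v)])[:,:2];w,V=np.linalg.eigh(np.cov(pts.T));print('handle',pts.mean(0),np.degrees(np.arctan2(V[1,1],V[0,1]))%180,np.sqrt(12*w))
    m=cv2.inRange(h,(18,120,110),(32,255,255))[222:240,205:225];v,u=np.nonzero(m);print('ferrule',u.mean()+205,v.mean()+222)
for n,A,B in [('top',D['top'],T),('side',D['side'],s)]:
    d=np.abs(A['frame'].astype(int)-B['frame']).sum(2)>90
    N,l,st,ce=cv2.connectedComponentsWithStats(d.astype(np.uint8))
    print(n,[(st[i].tolist()) for i in range(1,N) if st[i,4]>12])
```

```text
t 26.85 pos [240.6 530.4 221.3] F [ 0.5 -1.5 -0. ] gap 52.7
shift units [-0.1532  0.2471  0.0234] rows>= 2.471432633082916
handle [491.1555868  115.06842346] 99.40303963374537 [ 17.62853197 143.50116218]
ferrule 215.46153846153845 231.46153846153845
handle [492.87379854 115.59643189] 99.55020669320507 [ 16.92492713 143.39574537]
ferrule 215.14285714285714 230.95238095238096
top [[326, 158, 10, 18, 114], [286, 163, 50, 74, 2338], [331, 185, 13, 11, 83], [334, 200, 4, 12, 17], [337, 213, 3, 12, 18], [282, 214, 10, 4, 18], [341, 221, 6, 6, 28], [302, 233, 34, 11, 170], [205, 337, 47, 14, 387], [206, 353, 11, 13, 97], [0, 363, 14, 21, 176], [181, 367, 43, 17, 524]]
side [[349, 0, 137, 176, 444], [495, 16, 5, 5, 16], [190, 51, 322, 333, 23663], [257, 117, 67, 30, 300], [273, 143, 44, 8, 77], [284, 152, 3, 9, 17], [245, 165, 99, 58, 2902], [345, 184, 14, 10, 30], [451, 200, 6, 12, 26], [297, 222, 12, 13, 16], [254, 245, 10, 3, 17], [465, 249, 47, 135, 3589], [251, 256, 9, 3, 14], [276, 267, 152, 117, 3904], [294, 315, 7, 14, 16], [332, 349, 11, 29, 56], [335, 354, 24, 30, 64], [362, 354, 40, 15, 61], [269, 372, 10, 12, 56], [479, 378, 7, 6, 27]]
```

View pics/s26a.png

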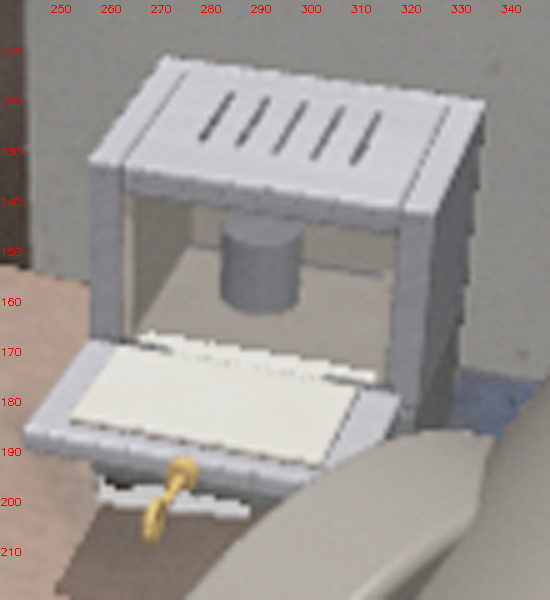

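View pics/s26b.png

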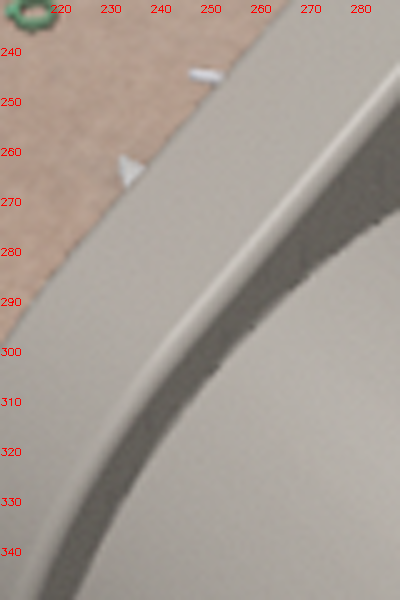

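Run:
```python
from h import *
import pickle
T=pickle.load(open('top26.pkl','rb'));S=pickle.load(open('side26.pkl','rb'))
for X,c in ((T,(262,198,296,218)),(S,(255,185,285,215))):
    h=cv2.cvtColor(X['frame'],cv2.COLOR_RGB2HSV);m=cv2.inRange(h,(15,100,90),(35,255,255))[c[1]:c[3],c[0]:c[2]];v,u=np.nonzero(m)
    print(u.min()+c[0],u.max()+c[0],v.min()+c[1],v.max()+c[1])
    for r in range(m.shape[0]):
        k=np.nonzero(m[r])[0]
        if len(k):print(r+c[1],k.min()+c[0],k.max()+c[0])
# hatch outer-edge corner: top-left far corner
C=[tri([ray(T,289.5,206.5),ray(S,274.3,192)]),tri([ray(T,271.5,210),ray(S,268.5,203.5)]),
 tri([ray(T,286,175.5),ray(S,245,186)])]
for x in C: print(x[0].round(1),np.round(x[1],1))
p=C[0][0]-C[1][0];print('stem slope',np.degrees(np.arctan2(p[2],np.hypot(p[0],p[1]))))
```

```text
268 291 204 211
204 287 290
205 286 290
206 283 291
207 274 291
208 269 290
209 268 290
210 268 278
211 268 273
269 278 192 207
192 275 277
193 274 278
194 274 278
195 274 278
196 274 278
197 273 277
198 273 274
199 273 273
200 271 273
201 270 272
202 269 272
203 269 272
204 269 272
205 269 271
206 269 271
207 269 271
[ 543.8 -160.9  117.5] [1.6 1.6]
[ 538.7 -113.7  116.5] [1.4 1.4]
[ 625.6 -161.2  112.6] [1. 1.]
stem slope 1.1468404955013858
```

Run:
```python
from h import *
import pickle
T=pickle.load(open('top26.pkl','rb'));S=pickle.load(open('side26.pkl','rb'))
for a,b in [((288.8,206.8),(276,194.5)),((271.5,209.8),(270.3,203.5))]:
    x=tri([ray(T,*a),ray(S,*b)]);print(x[0].round(1),np.round(x[1],1))
# predicted pixels for stop: hinge from kiln geometry
d=np.array([-.096,.995,0])
ring0=np.array([551.7,-266,259.7])
H=ring0-155*np.array([0,0,1.]); H[2]=105; H=H-d*155*0.03
for th in (1.3,1.4,1.45,1.5):
    r=H+155*(np.sin(th)*d+np.cos(th)*np.array([0,0,1]));c=H+111*(np.sin(th)*d+np.cos(th)*np.array([0,0,1]))
    print(th,'ring',r.round(1),proj(S,r).round(1),proj(T,r).round(1),'collar',proj(S,c).round(1),proj(T,c).round(1))
```

```text
[ 541.7 -160.1  111.8] [0.9 0.9]
[ 536.9 -114.4  117.2] [0.9 0.9]
1.3 ring [ 537.8 -122.   146.5] [[271.  191.4]] [[274.9 207.5]] collar [[276.4 185.7]] [[291.1 205.3]]
1.4 ring [ 537.5 -118.6  131.3] [[270.5 197.5]] [[273.4 208.8]] collar [[276. 190.]] [[289.9 206.3]]
1.45 ring [ 537.4 -117.5  123.7] [[270.3 200.4]] [[272.9 209.4]] collar [[275.9 192. ]] [[289.4 206.7]]
1.5 ring [ 537.3 -116.8  116. ] [[270.2 203.3]] [[272.5 210. ]] collar [[275.8 194. ]] [[289.1 207.1]]
```

Run:
```python
from h import *
print(sign_off())
```

```text
the job is handed in; nothing more can be done
None
```

The hatch is fully open at its stop, the pole is back in both notches of its rest, and the job was handed in at about 27 s of the 72 s.

- **Ring height:** I measured it in the images, then lowered the pin softly onto the ring's top. Contact was about 2 N and put the ring centre at z ≈ 260 mm. I then slipped the pin sideways through the ring; the highest wrist reading while doing so was about 1.5 N.
- **Opening:** I pulled the ring down along its arc. The largest force was about 5 N, when pressing the hatch against its stop, well under the 15 N limit. The final side view matches an opening of 1.5 rad: ring at pixel (270.3, 203.5), predicted (270.2, 203.3).
- **Unhooking and return:** Pressing at the stop tilted the pole a few degrees in the grip, so I tilted the tool to level it before laying it down. On the first lowering it touched one flare of the rear notch with about 3 N. I raised it, shifted it slightly and seated it.
- **Final position:** In the top view the pole's yaw is within 0.2° of its start, and the handle is about 1.7 mm to the side, within the notch's play. The pin's end is back at its starting pixel.
- **Bystanders:** The before-and-after top views show no change around the tape, jar, tube or green ring.
- **Not fully checked:** In the last side view the robot arm hid most of the rest. The seating is therefore judged from the final top view and the earlier side views.

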